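Set up the fold-up shaft stand and lay out the turned spindles

ROBOT

A 6-joint arm with a two-finger parallel gripper is mounted at the origin on the work surface. World frame = base frame: x ahead of the robot, y to its left, z up, the work surface at z = 0. Lengths are in m, angles in rad, forces in N, time in s.
With the tool pointing down it reaches from about 0.225 to 0.875 m from the base axis. Payload 3.4 kg.
Tool frame: the origin (TCP) lies on the centre line of the jaws, within the pads' length; the fingertips stand 17 mm ahead of it and the grasp point (between the pads) lies 2 mm behind it (env.finger_overhang is the distance from the TCP to the fingertips, in m); y points along the fingers, z is the direction in which the jaws open and shut, and the axes are right-handed (so a half turn about y gives the same grasp; the last joint's range is limited). The gripper opens to 85 mm and grips with 20 to 120 N. Pads are 22 mm wide; open, the fingers measure 114 mm over their backs; the gripper's body (76 mm by 85 mm) begins 54 mm behind the grasp point. The pads swing forward as they close: fully open they stand 13 mm farther back than shut.
Start: joints at [1.174, 0.276, 1.505, -0, 1.361, -0.121], TCP at [0.157, 0.553, 0.248] pointing down, gripper open.
Joint ranges: [-2.89, 2.89], [-0.75, 2.08], [0.22, 2.7], [-1.18, 4.32], [0.11, 2.71], [-2.7, 2.7]. Speed limits (rad/s): [2.57, 2.57, 3.14, 3.14, 3.14, 3.14].

INTERFACE

Orientations are given as a unit quaternion [x, y, z, w].
In Python, from cell import get_state, optics, job, spotter, env gives the robot as it stands.
- The arm moves only by the tool arm_command, never from a script. Its argument "rows" is one flat list of numbers, 7 for each row, row after row: the finger opening in mm, from 0 to 85.4, then the shift along the tool's x, y, z in mm, then the turn, a rotation vector about the tool's x, y, z in degrees. A call has exactly 5 rows; each row shifts and turns the commanded pose from where the row before left it, along the tool's axes as they then stand; what a row does not reach is not made up. A row lasts 1/10 s, in which the tool goes at most 50 mm and 8.59 degrees, less where a joint would pass 70% of its speed; a pose out of reach is approached as far as the arm can. A call is refused whole if a number of a shift passes 50 or a number of a turn 8.59, either way. A call with a gripper value outside its range is refused whole. The fingers move at their own pace and stop on an object; "grip_force" is the grip in N (left out, the last holds). Time passes only in rows, so rows that do not move let the fingers close, or fill a call up. It gives the time, the measured TCP pose, the force and the opening at its end, in the units of the state.
- get_state(): the state, without advancing time (a new reading comes with each control period).
- optics.capture(name): name is "side" or "top"; returns the picture (400x640x3 uint8, red, green, blue); there is no depth.
- optics.camera_model(name): a dict with "camera_matrix" (3x3 intrinsics, pixels), "origin" and "orientation" of the camera in the world. Camera axes: x right, y down, z forward; pixel columns grow to the right and rows downward; lengths in m; the calibration is good to about 2 mm. A picture is of the moment at which its call begins. camera_model takes no time and is no camera call.
- job.sign_off(): hands the job in, once; it reports no verdict.
Trained networks look in the newest picture that a camera, given by its name, has taken for a name from the list of things; names that differ only in an ending like _2 or _b are one class to them, and where a whole thing is asked for, a point or a joint stands for the part that bears it (a point fixed in the world has none). Each returns a list of dicts, best first, with "score" (0 to 1); they miss things now and then, are a little off and sometimes report something else, mostly with a low value. They report only what shows in the picture. A call takes as long as a camera call.
- spotter.silhouettes(camera, target): "region" (400x640 bool, what is visible of it) and "bbox" ([left, top, right, bottom] in pixels, round what is visible of it).
- spotter.pinpoint(camera, target): "uv" ([column, row] in pixels: a listed point, or the origin of a listed thing).
The state is a dict: "time_s": time; "qpos": joint angles; "dq": joint speeds; "tau": joint torques, N m; "ee_pos": TCP position; "ee_rot": TCP orientation; "force": force on the tool from outside, world axes, zero at the start; "torque": the same for the moment, N m; "width": finger opening in m.
Only numpy, scipy, OpenCV 4.12 (cv2) and the standard library are available. Lean on these libraries where they do the work, as an engineer would, in place of code of your own. Each camera call takes 0.05 s, during which the arm holds its last target.

TASK

Get the freshly turned spindles off the plywood and onto the shaft stand: first swing both folded comb rests up and over past upright until each stands open on its stop by itself, let go of them, and then lay every spindle level across the two rests, one to each pair of facing notches, with its square middle centred between the rests. Any notches will do; leave the other things on the bench where they are.

Things in the scene. Friction and masses are not known exactly. Their poses are not given: they have to be found in the camera images.
- stand: low shaft stand: grey base plate 210 (its x) x 250 (its y) x 12 mm, fixed to the bench on either side of it, yaw varies. Origin: centre of the plate's underside, z up. Two steel comb rests are hinged on it about axes parallel to its x, at y = +85 mm (left) and -85 mm (right), z = 40 mm. Folded, both lie flat inwards over the base, towards each other.
- notches (a point): point on the stand midway between the open rests (its x = y = 0, z = 102 mm), at the height of a laid spindle's axis. Open combs stand upright at y = +/-111 mm, 10 mm thick, each with four V notches, open upwards, at x = -78, -26, 26, 78 mm; notch floors (12 mm wide) at z = 95, teeth up to z = 115 mm. Laid spindles are parallel to the stand's y.
- leg_left (a joint): hinge of the left rest (+y side): 0 = folded flat inwards, 2.007 rad (115 deg) = fully open, on its stop, leaning outwards. Balance point at about 1.5 rad: let go before, it falls back flat (0.7 kg, no spring, little friction); let go beyond about 1.65 it drops outwards onto the stop and stays by its weight.
- leg_right (a joint): hinge of the right rest (-y side), mirror image of the left: 0 = folded inwards, 2.007 = fully open, same behaviour
- pin_left (a point): grip point of the left rest: a round dark pin, 12 mm thick, along the stand's x, out of the front (-x) end of the comb, free from x = -112 to -160 mm; the point is on its axis at x = -135, 51 mm from the hinge axis. Folded: y = +34, z = 43 mm; open: y = +109, z = 85 mm, swinging over the top. It overhangs the bench: pinch it from above, fingers either side along y; it turns in the pads.
- pin_right (a point): the same point on the right rest's handle pin (folded: y = -34 mm, open: y = -109 mm)
- board: plywood parts board, 12 mm thick, 338 (x) x 360 (y) mm, fixed on the bench on the other side from the stand; origin on its underside, 51 mm behind (+x of) its middle; the spindles start on it, side by side about 78 mm apart
- spindle1: machined steel spindle, 304 mm long, 0.58 kg: a square middle 20 x 20 mm and 120 mm long, with round 14 mm journals 92 mm long at both ends. Origin: its centre, on the axis; its own y runs along the axis. All spindles are alike and three or four are there (None: absent). It starts lying on a flat of its square, axis 22 mm above the bench.
- spindle2: machined steel spindle, 304 mm long, 0.58 kg: a square middle 20 x 20 mm and 120 mm long, with round 14 mm journals 92 mm long at both ends. Origin: its centre, on the axis; its own y runs along the axis. All spindles are alike and three or four are there (None: absent). It starts lying on a flat of its square, axis 22 mm above the bench.
- spindle3: machined steel spindle, 304 mm long, 0.58 kg: a square middle 20 x 20 mm and 120 mm long, with round 14 mm journals 92 mm long at both ends. Origin: its centre, on the axis; its own y runs along the axis. All spindles are alike and three or four are there (None: absent). It starts lying on a flat of its square, axis 22 mm above the bench.
- spindle4: machined steel spindle, 304 mm long, 0.58 kg: a square middle 20 x 20 mm and 120 mm long, with round 14 mm journals 92 mm long at both ends. Origin: its centre, on the axis; its own y runs along the axis. All spindles are alike and three or four are there (None: absent). It starts lying on a flat of its square, axis 22 mm above the bench.
- bearing: small dark steel ball-bearing ring, 42 mm across, 14 mm high, standing on the front strip of the plywood board; bystander, leave it be (origin: centre of its underside)
- bushing: small brass cylinder, 28 mm across, 22 mm high, on the front strip of the plywood board; bystander, leave it be (origin: centre of its underside)
- oil_bottle: clear plastic bottle with black cap, 56 mm across, 130 mm tall, at the far side of the bench; bystander (origin: centre of its underside)
- mug: white mug, 76 mm across, 85 mm tall, at the far side of the bench; bystander (origin: centre of its underside)
- wrench: steel wrench lying at the far side of the bench; bystander
- chuck_jaw: stepped dark steel lathe-chuck jaw, 70 x 30 x 42 mm, at the far side of the bench; bystander (origin: centre of its underside)

How it is judged:
On the way, in this order (a step that is already met when the one before it is completed fails the run):
1. both comb rests stand fully open on their stops with the gripper off the stand (value of joint each of leg_left, leg_right above 1.9 rad and contact force between the fingers and stand below 0.2 N), for 0.4 s.
2. every spindle lies in a pair of facing notches, centred (value of joint each of leg_left, leg_right above 1.9 rad and z of spindle1 in the frame of stand between 0.095 and 0.109 m and y of spindle1 in the frame of stand between -0.012 and 0.012 m and x of spindle1 in the frame of stand between -0.09 and 0.09 m and angle between the y axis of each of spindle1, spindle2, spindle3, spindle4 and the y axis of stand, either way round below 0.06 rad and linear speed of each of spindle1, spindle2, spindle3, spindle4 below 0.02 m/s and z of spindle2 in the frame of stand between 0.095 and 0.109 m and y of spindle2 in the frame of stand between -0.012 and 0.012 m and x of spindle2 in the frame of stand between -0.09 and 0.09 m and z of spindle3 in the frame of stand between 0.095 and 0.109 m and y of spindle3 in the frame of stand between -0.012 and 0.012 m and x of spindle3 in the frame of stand between -0.09 and 0.09 m and z of spindle4 in the frame of stand between 0.095 and 0.109 m and y of spindle4 in the frame of stand between -0.012 and 0.012 m and x of spindle4 in the frame of stand between -0.09 and 0.09 m), for 0.2 s.
At the end, for the whole second after the job is handed in: Both rests are fully open (hinges beyond 1.9 rad) and every spindle present lies still in a facing pair of notches: axis 95 to 109 mm above the stand's underside, parallel to the stand's y within 0.06 rad, its centre within 12 mm of midway between the rests (all of step 2); the robot touches nothing.
It fails at once if a bystander (bearing, bushing, bottle, mug, wrench, chuck jaw) is pushed more than 50 mm from its place (distance of any of bearing, bushing, oil_bottle, mug, wrench, chuck_jaw from where it was at the start of the episode above 0.05 m).
Of spindle1, spindle2, spindle3, spindle4 only 3 to 4 are there at a start; the rules pass over those that are not, and their reading is None.
At some moment in a run one of spindle1, spindle2, spindle3, spindle4 may be knocked a few centimetres aside while the robot is not near it.
Once in a run the grip may slacken for a moment while it holds something.
It also fails if it takes over 210 s, if anything falls off the work surface, if the arm or the gripper's body presses on something with over 40 N, if the wrist force passes 120 N, or if a joint passes its speed limit or range.

## Working session

There is one attempt and no reset: what is moved stays moved. The work goes in short steps, Python scripts to look and compute and a tool call to move; the robot and the scene stay as the last step left them, time stands still between calls to the robot, and variables do not carry over. Pictures are saved under pics/ and viewed, and the job is handed in when it is done.

Besides the shell and the picture viewer there is one more tool, called after "Call:" as name(argument=value, ...) on one line, values as JSON. arm_command: Moves the arm, as the interface text tells. Its arguments: {"type":"object","properties":{"rows":{"type":"array","items":{"type":"number"}},"grip_force":{"type":"number"}},"required":["rows"]}

```bash
ls; mkdir -p pics; python3 - <<'E'
from cell import get_state, optics, job, spotter, env
import cv2, numpy as np
print(get_state())
for c in ("side","top"):
    im=optics.capture(c); cv2.imwrite(f"pics/{c}0.png",im[:,:,::-1])
    print(c,optics.camera_model(c))
E
```

```text
pics
{'time_s': 0.0, 'qpos': array([ 1.17400433e+00,  2.76606404e-01,  1.50617185e+00,  1.11406585e-07,
        1.36069118e+00, -1.21019733e-01]), 'dq': array([-0.00051978,  0.00055395,  0.00195614,  0.00059645, -0.00026407,
       -0.00121277]), 'tau': array([-1.17830219e-03, -4.16760778e+01, -2.45804483e+01, -2.29290999e-04,
        1.08845255e-02,  1.40155740e-05]), 'ee_pos': array([0.15638337, 0.55279306, 0.24741775]), 'ee_rot': array([ 0.70103657, -0.09736144,  0.0970216 , -0.69975373]), 'force': array([-0.39194071, -0.00644141,  0.03054143]), 'torque': array([-0.04751982,  0.03557256,  0.00357846]), 'width': 0.08532885380137652}
side {'camera_matrix': array([[482.90493552,   0.        , 321.5365824 ],
       [  0.        , 482.90493552, 200.60068678],
       [  0.        ,   0.        ,   1.        ]]), 'origin': array([ 0.18826651, -0.83570603,  0.75333896]), 'orientation': array([ 0.86872889, -0.20077672,  0.08792239, -0.44414915])}
top {'camera_matrix': array([[427.5330399 ,   0.        , 318.99066391],
       [  0.        , 427.5330399 , 204.08162457],
       [  0.        ,   0.        ,   1.        ]]), 'origin': array([0.49787216, 0.01346115, 1.25512806]), 'orientation': array([ 0.71227232, -0.7012837 ,  0.02254676, -0.01899893])}
```

View pics/top0.png

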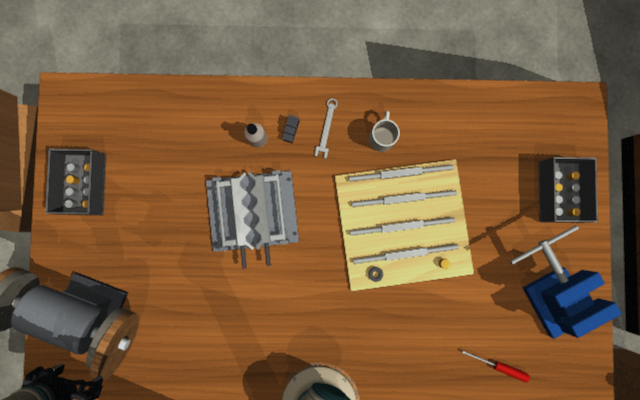

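View pics/side0.png

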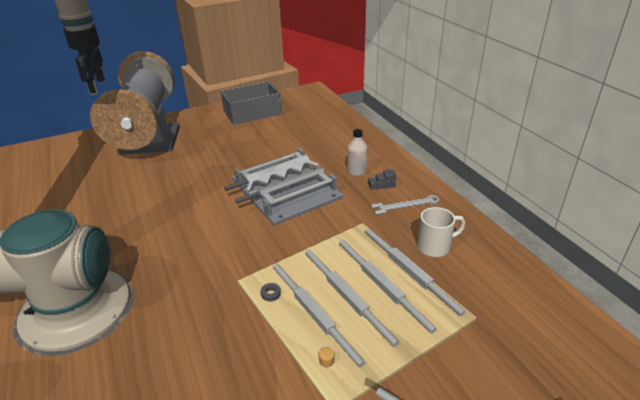

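```bash
cat > h.py <<'E'
from cell import get_state, optics, job, spotter, env
import cv2, numpy as np
from scipy.spatial.transform import Rotation as R
def ray(c,uv):
    m=optics.camera_model(c); K=m["camera_matrix"]
    d=np.linalg.inv(K)@np.array([uv[0],uv[1],1.]); d=R.from_quat(m["orientation"]).apply(d)
    return m["origin"],d
def atz(c,uv,z):
    o,d=ray(c,uv); return o+d*(z-o[2])/d[2]
def proj(c,p):
    m=optics.camera_model(c); K=m["camera_matrix"]
    q=R.from_quat(m["orientation"]).inv().apply(np.asarray(p)-m["origin"]); q=np.atleast_2d(q)
    return (q[:,:2]/q[:,2:])*[K[0,0],K[1,1]]+[K[0,2],K[1,2]]
def snap(c,n=None):
    im=optics.capture(c)
    if n: cv2.imwrite(f"pics/{n}.png",im[:,:,::-1])
    return im
E
python3 - <<'E'
from h import *
for c in ("top","side"):
    snap(c)
    for n,z in (("stand",0),("notches",.102),("pin_left",.043),("pin_right",.043),("board",0),("spindle1",.022),("bearing",0),("bushing",0)):
        for r in spotter.pinpoint(c,n)[:6]: print(c,n,round(r["score"],2),np.round(r["uv"],1),atz(c,r["uv"],z).round(4))
print(R.from_quat(get_state()["ee_rot"]).as_matrix().round(3), env.finger_overhang)
print(get_state()["time_s"])
E
```

```text
top stand 0.9 [249.7 209.3] [0.5532 0.2109 0.    ]
top stand 0.54 [403.1 227.2] [ 0.5077 -0.2401  0.    ]
top stand 0.48 [399.1 175. ] [ 0.6616 -0.2277  0.    ]
top notches 0.94 [247.4 206.8] [0.5554 0.2012 0.102 ]
top pin_left 0.7 [246.7 261.3] [0.4047 0.2089 0.043 ]
top pin_left 0.67 [259.4 140.4] [0.7492 0.1813 0.043 ]
top pin_right 0.63 [265.7 255.5] [0.4217 0.1559 0.043 ]
top pin_right 0.23 [399.4 206.5] [ 0.5659 -0.2207  0.043 ]
top board 0.84 [398.5 206.2] [ 0.5692 -0.2263  0.    ]
top board 0.68 [292.2 130.1] [0.7906 0.0907 0.    ]
top board 0.44 [445.1 265.1] [ 0.399  -0.3634  0.    ]
top spindle1 0.93 [403.7 226.8] [ 0.5087 -0.2374  0.022 ]
top spindle1 0.84 [405.4 252.7] [ 0.4344 -0.2426  0.022 ]
top spindle1 0.66 [404.5 197.8] [ 0.5926 -0.2394  0.022 ]
top spindle1 0.59 [402.1 174.6] [ 0.66   -0.2322  0.022 ]
top bearing 0.48 [374.5 277.4] [ 0.3603 -0.1573  0.    ]
top bushing 0.57 [444.1 263. ] [ 0.4051 -0.3604  0.    ]
side stand 0.74 [286.5 186.7] [0.5528 0.2077 0.    ]
side notches 0.82 [285.7 155.3] [0.5562 0.2032 0.102 ]
side notches 0.56 [348.8 292.1] [ 0.4778 -0.2995  0.102 ]
side notches 0.31 [381.1 183.7] [ 0.7095 -0.0262  0.102 ]
side pin_left 0.62 [233.9 188.5] [0.4068 0.2038 0.043 ]
side pin_right 0.73 [242.3 194. ] [0.4187 0.1698 0.043 ]
side pin_right 0.58 [313.  311.9] [ 0.4197 -0.2651  0.043 ]
side pin_right 0.41 [434.4 247.1] [ 0.7327 -0.2178  0.043 ]
side board 0.79 [370.8 293.3] [ 0.5625 -0.239   0.    ]
side board 0.6 [325.9 364.5] [ 0.4039 -0.3524  0.    ]
side spindle1 0.93 [410.1 265.4] [ 0.6674 -0.2243  0.022 ]
side spindle1 0.89 [350.7 295.2] [ 0.5128 -0.2428  0.022 ]
side spindle1 0.73 [314.8 310.3] [ 0.4314 -0.2461  0.022 ]
side spindle1 0.59 [385.  278.9] [ 0.5983 -0.2347  0.022 ]
side bearing 0.76 [270.3 294.3] [ 0.3733 -0.1472  0.    ]
side bushing 0.79 [324.5 364.5] [ 0.4017 -0.3513  0.    ]
[[ 0.962  0.     0.272]
 [-0.272  0.     0.962]
 [ 0.    -1.     0.   ]] 0.017
1.0
```

```bash
cat >> h.py <<'E'
def T(pose,pts):
    x,y,a=pose; pts=np.atleast_2d(np.asarray(pts,float)); c,s=np.cos(a),np.sin(a)
    return np.c_[x+c*pts[:,0]-s*pts[:,1], y+s*pts[:,0]+c*pts[:,1], pts[:,2]]
E
python3 - <<'E'
from h import *
from scipy.optimize import least_squares
P=[[.105,.125,.012],[.105,-.125,.012],[-.105,-.125,.012],[-.105,.125,.012]]
masks={}
for c in ("top","side"):
    im=snap(c)
    r=spotter.silhouettes(c,"stand")[0]; print(c,r["score"],r["bbox"]); masks[c]=(im,r["region"])
    cv2.imwrite(f"pics/m_{c}.png",r["region"].astype(np.uint8)*255)
    if c=="top":
        for s in spotter.silhouettes(c,"spindle1"):
            m=s["region"].astype(np.uint8); 
            rr=cv2.minAreaRect(cv2.findNonZero(m)); b=cv2.boxPoints(rr)
            e=sorted([(np.linalg.norm(b[i]-b[(i+1)%4]),i) for i in range(4)])
            i=e[0][1]; a1=(b[i]+b[(i+1)%4])/2; a2=(b[(i+2)%4]+b[(i+3)%4])/2
            w1,w2=atz(c,a1,.022),atz(c,a2,.022); d=w1-w2
            if d[1]<0:d=-d
            print("sp",round(s["score"],2),((w1+w2)/2).round(4),np.linalg.norm(d).round(4),"yaw",np.arctan2(-d[0],d[1]).round(4))
pose=[.5545,.206,.1]
im,m=masks["top"]
def area(p):
    z=np.zeros((1600,2560),np.uint8)
    q=proj("top",T(p,P)); cv2.fillPoly(z,[np.round(q*4*16).astype(np.int32)],1,shift=4); return z
# mask opened to remove pins
mm=cv2.morphologyEx(m.astype(np.uint8),cv2.MORPH_OPEN,np.ones((11,11)))
M=cv2.resize(mm,(2560,1600),interpolation=cv2.INTER_NEAREST)
from scipy.optimize import minimize
f=lambda p: float(np.count_nonzero(area([p[0]*.01+.55,p[1]*.01+.205,p[2]*.1])!=M))
r=minimize(f,[.4,.1,1],method="Nelder-Mead",options=dict(initial_simplex=[[.4,.1,1],[1,.1,1],[.4,.8,1],[.4,.1,1.5]]))
p=[r.x[0]*.01+.55,r.x[1]*.01+.205,r.x[2]*.1]; print(p,r.fun)
for c in masks:
    im=masks[c][0][:,:,::-1]
    cen=proj(c,T(p,[[0,0,.03]]))[0].astype(int); x0,y0=cen-[75,60]
    cr=cv2.resize(im[y0:y0+120,x0:x0+150],None,fx=5,fy=5,interpolation=cv2.INTER_CUBIC)
    q=(proj(c,T(p,P))-[x0,y0]+.5)*5
    cv2.polylines(cr,[q.astype(np.int32)],True,(0,0,255),1)
    for s in(1,-1):
        q=(proj(c,T(p,[[-.112,s*.034,.043],[-.160,s*.034,.043]]))-[x0,y0]+.5)*5
        cv2.polylines(cr,[q.astype(np.int32)],False,(0,255,0),1)
    cv2.imwrite(f"pics/fit_{c}.png",cr)
E
```

```text
top 0.83 [202.9, 170.2, 299.2, 265.9]
sp 0.86 [ 0.4304 -0.2399  0.022 ] 0.3002 yaw 0.1628
sp 0.79 [ 0.509  -0.2313  0.022 ] 0.3006 yaw 0.1257
sp 0.76 [ 0.6645 -0.2278  0.022 ] 0.3027 yaw 0.1336
sp 0.6 [ 0.5899 -0.2354  0.022 ] 0.2983 yaw 0.1264
side 0.67 [223.7, 149.6, 344.7, 225.6]
[np.float64(0.5474698694394404), np.float64(0.20239441376466588), np.float64(0.11951268060394014)] 2657.0
```

View pics/fit_top.png

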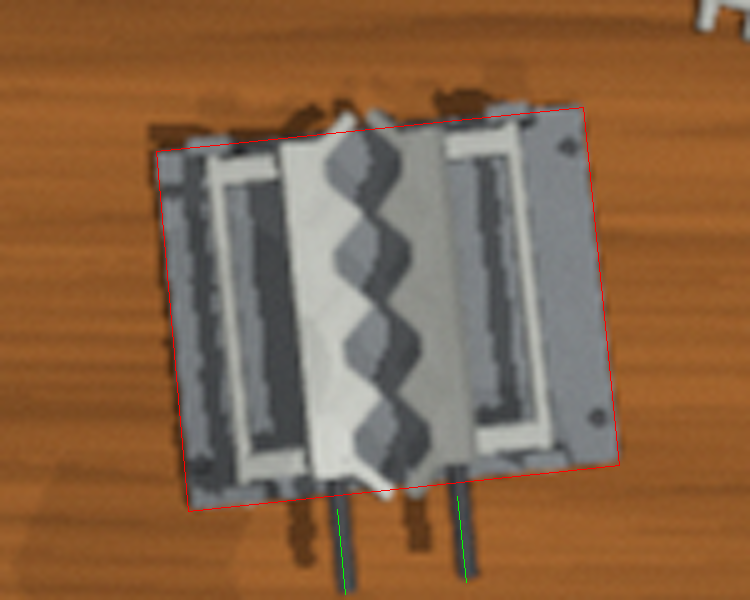

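View pics/fit_side.png

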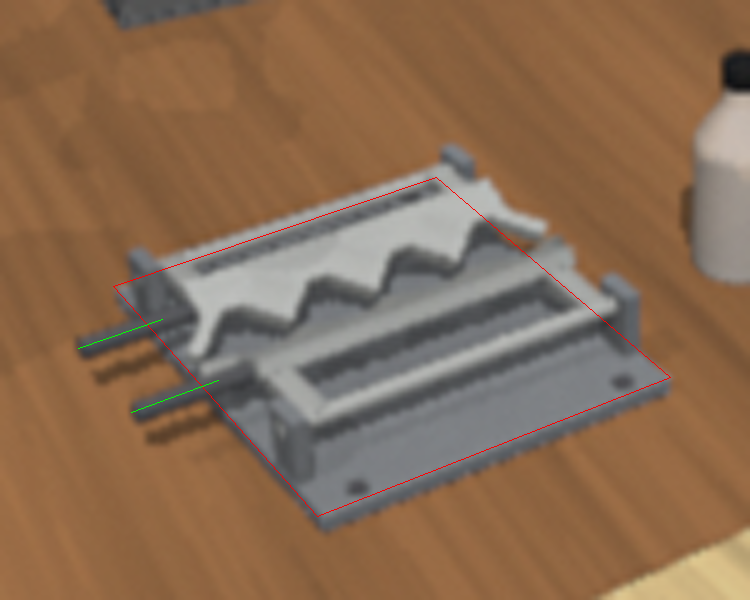

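Call:
arm_command(rows=[85,0,0,0,0,-7.55,0,85,0,0,0,0,-7.55,0,85,0,0,0,0,-7.55,0,85,0,0,0,0,0,0,85,0,0,0,0,0,0], grip_force=60)

```text
time_s: 1.75
ee_pos: [0.1566, 0.5533, 0.2483]
ee_rot: [-0.706, -0.041, 0.041, 0.706]
force: [0.7, -0.4, 0.2]
width: 0.0854
```

```bash
cat >> h.py <<'E'
STAND=(.5475,.2024,.1195)
def delta(p,yaw=STAND[2]):
    """tool-frame delta mm to world TCP p; yaw err deg about tool y"""
    s=get_state(); Rm=R.from_quat(s["ee_rot"]); d=Rm.inv().apply(np.asarray(p)-s["ee_pos"])*1000
    x=Rm.as_matrix()[:,0]; e=np.degrees((yaw-np.arctan2(x[1],x[0])+np.pi/2)%np.pi-np.pi/2)
    print("t",round(s["time_s"],2),"pos",s["ee_pos"].round(4),"d_tool",d.round(1),"turn_y",round(-e,2),"w",round(s["width"]*1000,1),"F",s["force"].round(1),"tilt",Rm.as_matrix()[:,1].round(4))
    return d
def S(x,y,z): return T(STAND,[[x,y,z]])[0]
E
python3 -c "
from h import *
delta(S(-.135,.034,.12))"
```

```text
t 1.75 pos [0.1566 0.5533 0.2483] d_tool [ 212.2  128.3 -360.4] turn_y -0.15 w 85.4 F [ 0.7 -0.4  0.2] tilt [ 0.e+00  1.e-04 -1.e+00]
```

Call:
arm_command(rows=[85,21.2,12.8,-36,0,0,0,85,21.2,12.8,-36,0,0,0,85,21.2,12.8,-36,0,0,0,85,21.2,12.8,-36,0,0,0,85,21.2,12.8,-36,0,0,0])

```text
time_s: 2.25
ee_pos: [0.2847, 0.3874, 0.1864]
ee_rot: [-0.704, -0.044, 0.04, 0.707]
force: [0.4, -0.0, -1.3]
width: 0.0851
```

Call:
arm_command(rows=[50,21.2,12.8,-36,0,0,0,50,21.2,12.8,-36,0,0,0,50,21.2,12.8,-36,0,0,0,50,21.2,12.8,-36,0,0,0,50,21.2,12.8,-36,0,0,0])

```text
time_s: 2.75
ee_pos: [0.4111, 0.2198, 0.1202]
ee_rot: [-0.706, -0.042, 0.041, 0.706]
force: [0.6, 0.6, -0.1]
width: 0.0501
```

Call:
arm_command(rows=[50,0,0,0,0,0,0,50,0,0,0,0,0,0,50,0,0,0,0,0,0,50,0,0,0,0,0,0,50,0,0,0,0,0,0])

```text
time_s: 3.25
ee_pos: [0.4095, 0.2222, 0.1207]
ee_rot: [-0.706, -0.043, 0.043, 0.706]
force: [0.5, 0.0, 1.0]
width: 0.0503
```

```bash
python3 -c "
from h import *
delta(S(-.135,.034,.041))
im=snap('top')
for c in('top','side'):
  im=snap(c);q=proj(c,S(-.135,.034,.043))[0];x0,y0=(q-[75,60]).astype(int)
  cv2.imwrite(f'pics/a_{c}.png',cv2.resize(im[y0:y0+120,x0:x0+150,::-1],None,fx=4,fy=4))
"
```

```text
t 3.25 pos [0.4095 0.2222 0.1207] d_tool [-0.4 79.7 -2.1] turn_y 0.1 w 50.3 F [0.5 0.  1. ] tilt [ 7.e-04  5.e-04 -1.e+00]
```

View pics/a_side.png

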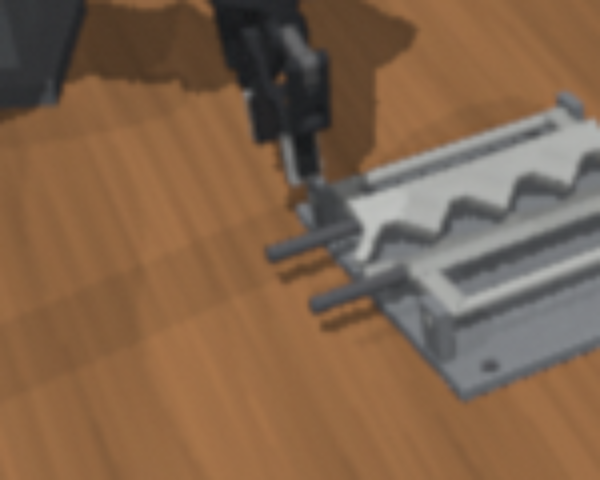

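View pics/a_top.png

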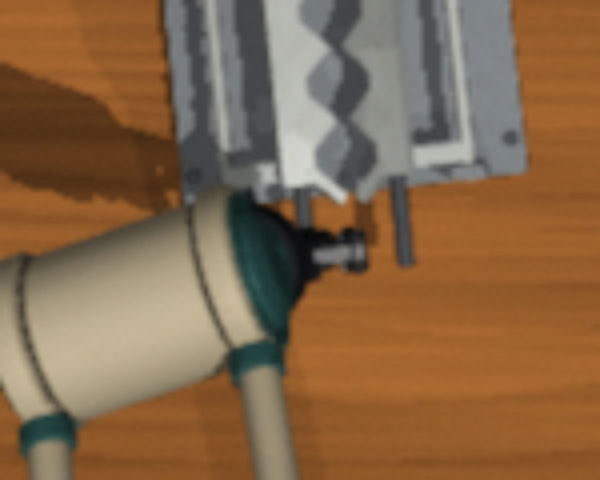

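Call:
arm_command(rows=[50,0,26,-2,0,0,0,50,0,26,0,0,0,0,50,0,20,0,0,0,0,50,0,8,0,0,0,0,50,0,0,0,0,0,0])

```text
time_s: 3.9
ee_pos: [0.4095, 0.2191, 0.0395]
ee_rot: [0.706, 0.042, -0.043, -0.706]
force: [0.2, 0.8, 0.8]
width: 0.0501
```

Call:
arm_command(rows=[0,0,0,0,0,0,0,0,0,0,0,0,0,0,0,0,0,0,0,0,0,0,0,0,0,0,0,0,0,0,0,0,0,0,0])

```text
time_s: 4.4
ee_pos: [0.411, 0.2196, 0.0414]
ee_rot: [-0.706, -0.043, 0.041, 0.706]
force: [-1.0, 1.2, 7.0]
width: 0.0101
```

Call:
arm_command(rows=[0,0,0,0,0,0,0,0,0,0,0,0,0,0,0,0,0,0,0,0,0,0,0,0,0,0,0,0,0,0,0,0,0,0,0])

```text
time_s: 4.9
ee_pos: [0.411, 0.2196, 0.0414]
ee_rot: [-0.706, -0.043, 0.041, 0.706]
force: [-1.1, 0.9, 6.7]
width: 0.0098
```

```bash
python3 -c "
from h import *
delta(S(-.135,.034,.041))
im=snap('side','side_pl')
import math
# arc rows, angle steps
for n in (0,1):pass
th=np.radians(np.linspace(0,112,16)); a0=math.atan2(3,-51)
y=85+51.1*np.cos(a0-th); z=40+51.1*np.sin(a0-th)
for i in range(15): print(i,round(y[i+1]-y[i],1),round(-(z[i+1]-z[i]),1))
"
```

```text
t 4.9 pos [0.411  0.2196 0.0414] d_tool [-1.5  0.4  0.7] turn_y 0.01 w 9.8 F [-1.1  0.9  6.7] tilt [ 0.0022  0.0011 -1.    ]
0 0.8 -6.6
1 1.7 -6.4
2 2.5 -6.2
3 3.3 -5.8
4 4.0 -5.3
5 4.7 -4.8
6 5.2 -4.1
7 5.7 -3.4
8 6.1 -2.6
9 6.4 -1.8
10 6.6 -1.0
11 6.7 -0.1
12 6.6 0.8
13 6.5 1.6
14 6.2 2.5
```

Call:
arm_command(rows=[0,0,-6.6,0.8,0,0,0,0,0,-6.4,1.7,0,0,0,0,0,-6.2,2.5,0,0,0,0,0,-5.8,3.3,0,0,0,0,0,-5.3,4.0,0,0,0])

```text
time_s: 5.45
ee_pos: [0.4097, 0.2286, 0.0706]
ee_rot: [0.708, 0.044, -0.043, -0.704]
force: [7.5, -9.5, -6.4]
width: 0.0101
```

```bash
python3 -c "
from h import *
delta(S(-.135,.034,.041))
im=snap('side')
q=proj('side',S(-.135,.034,.043))[0];x0,y0=(q-[75,60]).astype(int)
cv2.imwrite(f'pics/b.png',cv2.resize(im[y0:y0+120,x0:x0+150,::-1],None,fx=4,fy=4))
"
```

```text
t 5.45 pos [0.4097 0.2286 0.0706] d_tool [-1.4 29.7 -8.3] turn_y 0.21 w 10.1 F [ 7.5 -9.5 -6.4] tilt [ 0.0015 -0.0062 -1.    ]
```

View pics/b.png

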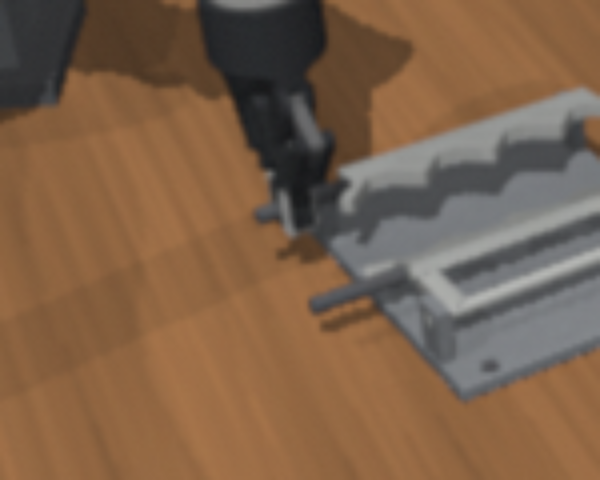

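Call:
arm_command(rows=[0,0,-4.8,4.7,0,0,0,0,0,-4.1,5.2,0,0,0,0,0,-3.4,5.7,0,0,0,0,0,-2.6,6.1,0,0,0,0,0,-1.8,6.4,0,0,0])

```text
time_s: 6.0
ee_pos: [0.4068, 0.2517, 0.0907]
ee_rot: [0.711, 0.045, -0.044, -0.7]
force: [-0.4, -24.5, 33.6]
width: 0.0099
```

```bash
python3 -c "
from h import *
delta(S(-.135,.034,.041))
im=snap('side')
q=proj('side',S(-.135,.034,.043))[0];x0,y0=(q-[75,60]).astype(int)
cv2.imwrite(f'pics/b2.png',cv2.resize(im[y0:y0+120,x0:x0+150,::-1],None,fx=4,fy=4))
"
```

```text
t 6.0 pos [0.4068 0.2517 0.0907] d_tool [ -1.5  50.2 -31. ] turn_y 0.41 w 9.9 F [ -0.4 -24.5  33.6] tilt [ 0.0031 -0.0159 -0.9999]
```

View pics/b2.png

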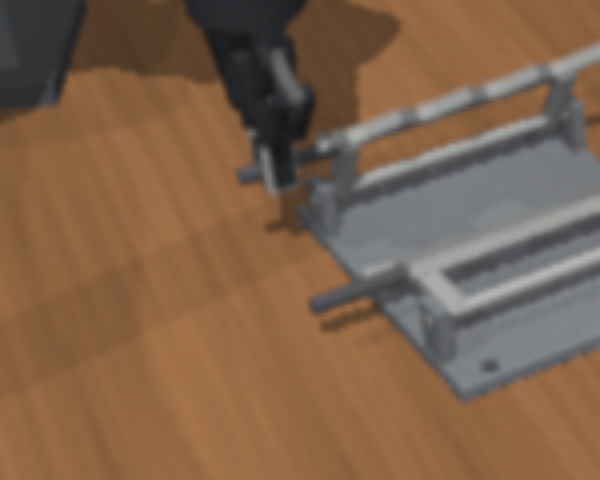

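Call:
arm_command(rows=[0,0,-3.5,6,0,0,0,0,0,-2,6.7,0,0,0,0,0,0,6.6,0,0,0,0,0,1,6.5,0,0,0,0,0,2,6.2,0,0,0])

```text
time_s: 6.55
ee_pos: [0.4019, 0.29, 0.0915]
ee_rot: [0.707, 0.043, -0.042, -0.705]
force: [1.7, -4.5, 4.1]
width: 0.0102
```

```bash
python3 -c "
from h import *
delta(S(-.135,.109,.083))
im=snap('side')
q=proj('side',S(-.135,.034,.043))[0];x0,y0=(q-[75,60]).astype(int)
cv2.imwrite(f'pics/b3.png',cv2.resize(im[y0:y0+120,x0:x0+150,::-1],None,fx=4,fy=4))
"
```

```text
t 6.55 pos [0.4019 0.29   0.0915] d_tool [-0.9  8.4  4.7] turn_y 0.07 w 10.2 F [ 1.7 -4.5  4.1] tilt [ 0.0014 -0.0023 -1.    ]
```

View pics/b3.png

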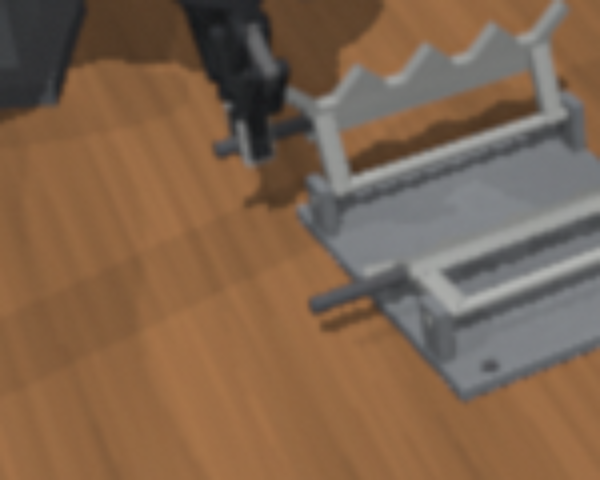

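Call:
arm_command(rows=[0,0,2,4,0,0,0,0,0,2,2,0,0,0,50,0,0,0,0,0,0,50,0,0,0,0,0,0,50,0,0,0,0,0,0])

```text
time_s: 7.1
ee_pos: [0.4004, 0.2972, 0.0856]
ee_rot: [-0.706, -0.042, 0.042, 0.706]
force: [0.3, -0.6, 0.0]
width: 0.0497
```

Call:
arm_command(rows=[50,0,-30,0,0,0,0,50,0,-40,0,0,0,0,50,0,-10,-40,0,0,0,50,0,0,-48,0,0,0,50,0,0,-50,0,0,0])

```text
time_s: 7.6
ee_pos: [0.4174, 0.1594, 0.166]
ee_rot: [-0.706, -0.043, 0.043, 0.706]
force: [0.7, -0.6, -0.3]
width: 0.0497
```

```bash
python3 -c "
from h import *
delta(S(-.135,-.034,.041))
im=snap('side','side_l2')
snap('top','top_l2')
"
```

```text
t 7.6 pos [0.4174 0.1594 0.166 ] d_tool [ -0.8 125.   -6.9] turn_y 0.13 w 49.7 F [ 0.7 -0.6 -0.3] tilt [ 9.e-04  8.e-04 -1.e+00]
```

View pics/side_l2.png

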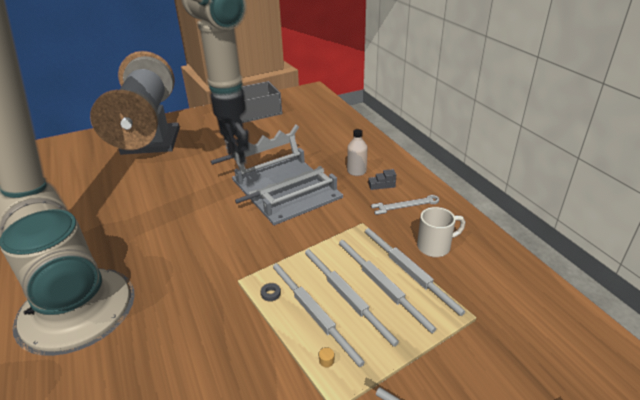

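View pics/top_l2.png

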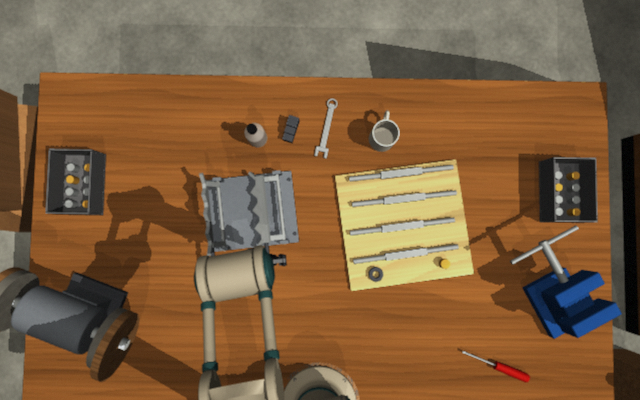

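Call:
arm_command(rows=[50,0,40,-7,0,0,0,50,0,40,-1,0,0,0,50,0,30,0,0,0,0,50,0,17,0,0,0,0,50,0,0,0,0,0,0])

```text
time_s: 8.2
ee_pos: [0.4159, 0.1524, 0.0363]
ee_rot: [0.706, 0.04, -0.045, -0.706]
force: [-0.5, -0.2, 0.4]
width: 0.05
```

Call:
arm_command(rows=[0,0,0,0,0,0,0,0,0,0,0,0,0,0,0,0,0,0,0,0,0,0,0,0,0,0,0,0,0,0,0,0,0,0,0])

```text
time_s: 8.7
ee_pos: [0.4193, 0.152, 0.0399]
ee_rot: [0.706, 0.043, -0.041, -0.706]
force: [0.4, -2.5, 7.8]
width: 0.0097
```

Call:
arm_command(rows=[0,0,0,0,0,0,0,0,0,0,0,0,0,0,0,0,0,0,0,0,0,0,0,0,0,0,0,0,0,0,0,0,0,0,0])

```text
time_s: 9.2
ee_pos: [0.4194, 0.152, 0.0399]
ee_rot: [0.706, 0.043, -0.041, -0.706]
force: [0.3, -2.3, 7.2]
width: 0.0101
```

```bash
python3 -c "
from h import *
delta(S(-.135,-.034,.041))
"
```

```text
t 9.2 pos [0.4194 0.152  0.0399] d_tool [-1.8 -1.1  0.8] turn_y 0.03 w 10.1 F [ 0.3 -2.3  7.2] tilt [ 2.8e-03  1.0e-04 -1.0e+00]
```

Call:
arm_command(rows=[0,0,-6.6,-0.6,0,0,0,0,0,-6.5,-1.4,0,0,0,0,0,-6.4,-2.2,0,0,0,0,0,-6.2,-3,0,0,0,0,0,-5.8,-4.0,0,0,0])

```text
time_s: 9.7
ee_pos: [0.4205, 0.1423, 0.0704]
ee_rot: [-0.705, -0.042, 0.041, 0.707]
force: [4.5, 5.0, -11.3]
width: 0.0098
```

Call:
arm_command(rows=[0,0,-5.2,-4.7,0,0,0,0,0,-4.6,-5.2,0,0,0,0,0,-4,-5.7,0,0,0,0,0,-3.2,-6.1,0,0,0,0,0,-2.2,-6.4,0,0,0])

```text
time_s: 10.2
ee_pos: [0.4238, 0.1176, 0.0918]
ee_rot: [-0.702, -0.042, 0.039, 0.71]
force: [-3.0, 16.8, 18.6]
width: 0.0095
```

```bash
python3 -c "
from h import *
delta(S(-.135,-.074,.089))
im=snap('side')
q=proj('side',S(-.135,.034,.043))[0];x0,y0=(q-[75,60]).astype(int)
cv2.imwrite(f'pics/c2.png',cv2.resize(im[y0:y0+120,x0:x0+150,::-1],None,fx=4,fy=4))
"
```

```text
t 10.2 pos [0.4238 0.1176 0.0918] d_tool [-2.   2.7 -4.6] turn_y -0.3 w 9.5 F [-3.  16.8 18.6] tilt [ 0.0025  0.0105 -0.9999]
```

View pics/c2.png

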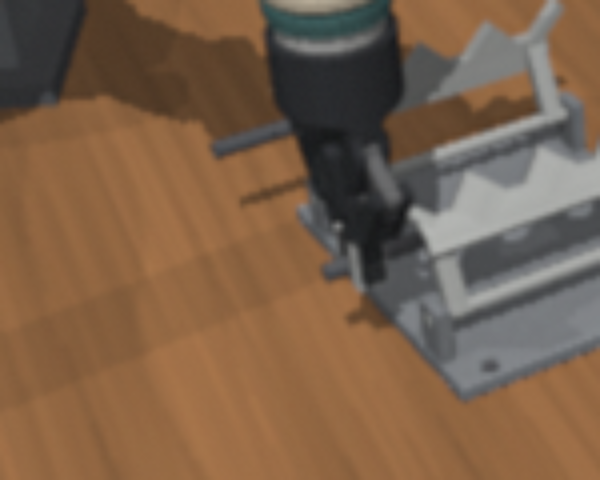

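Call:
arm_command(rows=[0,0,-2.2,-6.4,0,0,0,0,0,-1.2,-6.7,0,0,0,0,0,0.2,-6.7,0,0,0,0,0,1.2,-6.5,0,0,0,0,0,2.2,-6.2,0,0,0])

```text
time_s: 10.75
ee_pos: [0.4284, 0.0826, 0.0912]
ee_rot: [-0.704, -0.043, 0.04, 0.707]
force: [1.8, 7.7, 6.5]
width: 0.0101
```

```bash
python3 -c "
from h import *
delta(S(-.135,-.109,.083))
im=snap('side')
q=proj('side',S(-.135,.034,.043))[0];x0,y0=(q-[75,60]).astype(int)
cv2.imwrite(f'pics/c3.png',cv2.resize(im[y0:y0+120,x0:x0+150,::-1],None,fx=4,fy=4))
"
```

```text
t 10.75 pos [0.4284 0.0826 0.0912] d_tool [-2.5  8.2 -4.3] turn_y -0.12 w 10.1 F [1.8 7.7 6.5] tilt [ 0.0045  0.0045 -1.    ]
```

View pics/c3.png

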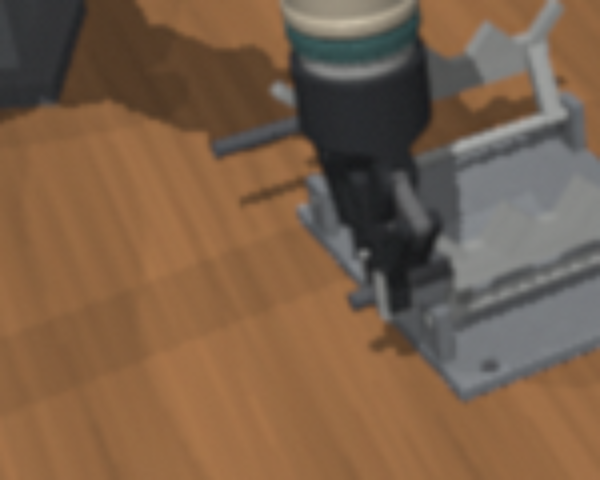

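Call:
arm_command(rows=[0,0,2,-4.5,0,0,0,0,0,2.5,-3,0,0,0,50,0,0,0,0,0,0,50,0,0,0,0,0,0,50,0,0,0,0,0,0])

```text
time_s: 11.3
ee_pos: [0.4272, 0.0733, 0.0851]
ee_rot: [-0.706, -0.042, 0.042, 0.706]
force: [-0.4, 0.6, -0.3]
width: 0.05
```

Call:
arm_command(rows=[50,0,-30,0,0,0,0,50,0,-45,0,0,0,0,50,0,-45,0,0,0,0,50,-20,-30,-40,0,0,0,50,-20,0,-40,0,0,0])

```text
time_s: 11.8
ee_pos: [0.401, -0.0085, 0.2367]
ee_rot: [0.707, 0.047, -0.041, -0.705]
force: [0.5, -0.5, -0.2]
width: 0.0502
```

Call:
arm_command(rows=[60,-20,0,-40,0,0,0,60,-20,0,-40,0,0,0,60,0,0,-40,0,0,0,60,0,0,0,0,0,0,60,0,0,0,0,0,0])

```text
time_s: 12.3
ee_pos: [0.3727, -0.1322, 0.2323]
ee_rot: [-0.705, -0.041, 0.042, 0.706]
force: [-0.2, 0.6, 0.3]
width: 0.0599
```

```bash
cat > sp.py <<'E'
from h import *
def spindles(c="top",name=None,n=6):
    out=[]
    for s in spotter.silhouettes(c,"spindle1")[:n]:
        m=s["region"].astype(np.uint8)
        rr=cv2.minAreaRect(cv2.findNonZero(m)); b=cv2.boxPoints(rr)
        e=sorted([(np.linalg.norm(b[i]-b[(i+1)%4]),i) for i in range(4)])
        i=e[0][1]; a1=(b[i]+b[(i+1)%4])/2; a2=(b[(i+2)%4]+b[(i+3)%4])/2
        w1,w2=atz(c,a1,.022),atz(c,a2,.022); d=w1-w2
        if d[1]<0:d=-d
        C=(w1+w2)/2
        print("sp",round(s["score"],2),C.round(4),np.linalg.norm(d).round(4),"yaw",np.arctan2(-d[0],d[1]).round(4))
        out.append((C,np.arctan2(-d[0],d[1])))
    return out
E
python3 -c "
from sp import *
delta(S(-.135,-.109,.083))
snap('side','side_o');snap('top','top_o')
spindles()
for c in('top','side'):
  for r in spotter.pinpoint(c,'spindle1'): print(c,round(r['score'],2),atz(c,r['uv'],.022).round(4))
"
```

```text
t 12.3 pos [ 0.3727 -0.1322  0.2323] d_tool [ 78.  149.5 202.4] turn_y -0.16 w 59.9 F [-0.2  0.6  0.3] tilt [-0.0012  0.0014 -1.    ]
sp 0.64 [ 0.6646 -0.2276  0.022 ] 0.3023 yaw 0.1336
sp 0.63 [ 0.5089 -0.2316  0.022 ] 0.3062 yaw 0.1567
sp 0.63 [ 0.5901 -0.2355  0.022 ] 0.3038 yaw 0.1296
sp 0.58 [ 0.4302 -0.2433  0.022 ] 0.2946 yaw 0.1336
top 0.88 [ 0.4958 -0.2248  0.022 ]
top 0.71 [ 0.594  -0.2353  0.022 ]
top 0.58 [ 0.67   -0.2368  0.022 ]
top 0.55 [ 0.4353 -0.24    0.022 ]
side 0.79 [ 0.4326 -0.2479  0.022 ]
side 0.78 [ 0.6623 -0.2255  0.022 ]
side 0.65 [ 0.5932 -0.2318  0.022 ]
side 0.58 [ 0.5123 -0.2373  0.022 ]
```

View pics/side_o.png

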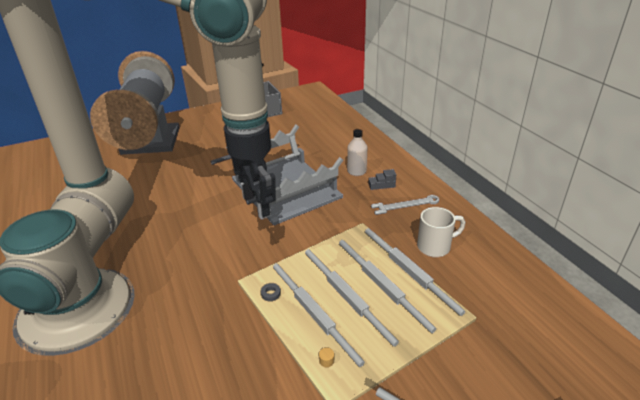

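View pics/top_o.png

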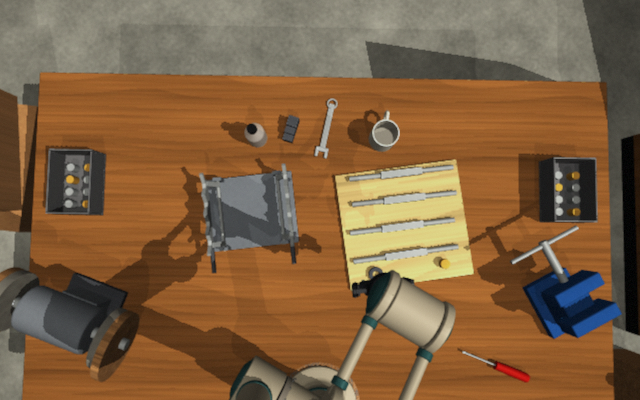

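```bash
python3 -c "
from sp import *
print(get_state()['qpos'].round(3))
P=[]
for s in(1,-1):
  prof=[]
  for x in (-78,-26,26,78): prof+=[(x-26,.115),(x-6,.095),(x+6,.095)]
  prof+=[(104,.115)]
  P.append([[x/1000,s*.106,z] for x,z in prof]); P.append([[x/1000,s*.116,z] for x,z in prof])
for c in('top','side'):
  im=snap(c);q=proj(c,S(0,0,.06))[0];x0,y0=(q-[70,60]).astype(int)
  cr=cv2.resize(im[y0:y0+120,x0:x0+140,::-1],None,fx=5,fy=5,interpolation=cv2.INTER_CUBIC)
  for p,col in zip(P,((0,0,255),(0,255,0))*2):
    u=(proj(c,T(STAND,p))-[x0,y0]+.5)*5
    cv2.polylines(cr,[u.astype(np.int32)],False,col,1)
  cv2.imwrite(f'pics/n_{c}.png',cr)
"
```

```text
[-0.513  0.011  1.871  0.     1.26  -2.206]
```

View pics/n_top.png

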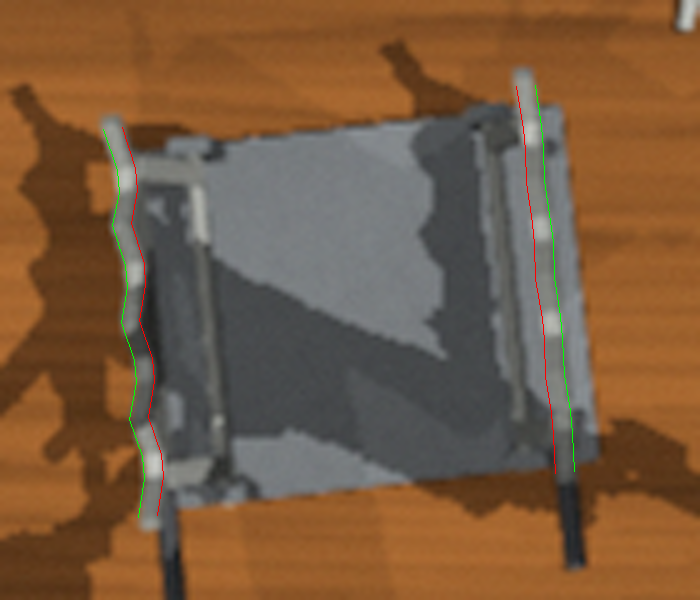

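View pics/n_side.png

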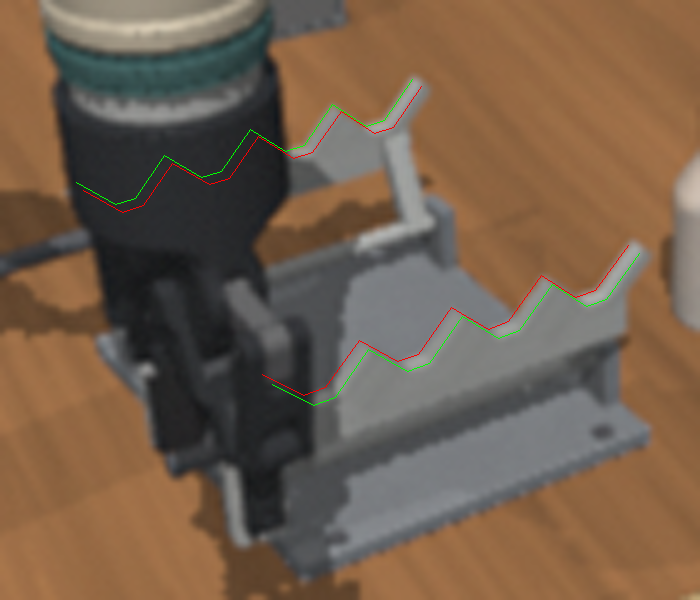

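Call:
arm_command(rows=[60,0,0,0,0,8.1,0,60,0,0,0,0,8.1,0,60,0,0,0,0,8.1,0,60,0,0,0,0,8.1,0,60,0,0,0,0,8.1,0])

```text
time_s: 13.15
ee_pos: [0.3733, -0.1312, 0.2327]
ee_rot: [-0.676, 0.206, -0.206, 0.676]
force: [-0.4, -0.2, 0.3]
width: 0.0599
```

Call:
arm_command(rows=[60,0,0,0,0,8.1,0,60,0,0,0,0,8.1,0,60,0,0,0,0,8.1,0,60,0,0,0,0,8.1,0,60,0,0,0,0,8.1,0])

```text
time_s: 13.65
ee_pos: [0.3733, -0.1312, 0.2327]
ee_rot: [-0.563, 0.428, -0.428, 0.563]
force: [0.4, -0.8, 0.5]
width: 0.0597
```

Call:
arm_command(rows=[60,0,0,0,0,8,0,60,0,0,0,0,0,0,60,0,0,0,0,0,0,60,0,0,0,0,0,0,60,0,0,0,0,0,0])

```text
time_s: 14.15
ee_pos: [0.3733, -0.1317, 0.2327]
ee_rot: [-0.533, 0.464, -0.464, 0.533]
force: [-0.2, 0.4, -0.0]
width: 0.0601
```

```bash
cat >> sp.py <<'E'
def tgt(p,yaw): return delta(p,yaw-np.pi/2)
def meas(near=None,yaws=True):
    """combine cameras: centre of each spindle on board"""
    snap('top'); snap('side')
    t=spindles('top'); s=spindles('side')
    for c in('top','side'):
        for r in spotter.pinpoint(c,'spindle1'): print(c,round(r['score'],2),atz(c,r['uv'],.022).round(4))
    return t,s
E
python3 -c "
from sp import *
tgt([.6655,-.229,.12],.1336)
meas()
"
```

```text
t 14.15 pos [ 0.3733 -0.1317  0.2327] d_tool [136.7 112.7 276. ] turn_y 0.27 w 60.1 F [-0.2  0.4 -0. ] tilt [ 1.e-04  1.e-04 -1.e+00]
sp 0.95 [ 0.4298 -0.2433  0.022 ] 0.3002 yaw 0.1559
sp 0.74 [ 0.5093 -0.2301  0.022 ] 0.3026 yaw 0.1529
sp 0.64 [ 0.6641 -0.2276  0.022 ] 0.2965 yaw 0.1272
sp 0.61 [ 0.5903 -0.2337  0.022 ] 0.2951 yaw 0.1264
sp 0.32 [ 0.7788 -0.1797  0.022 ] 0.1159 yaw 0.9116
sp 0.16 [0.5122 0.3127 0.022 ] 0.2824 yaw -1.4362
sp 0.96 [ 0.4303 -0.2422  0.022 ] 0.3098 yaw 0.1523
sp 0.8 [ 0.6649 -0.2305  0.022 ] 0.3068 yaw 0.1381
sp 0.72 [ 0.5093 -0.2305  0.022 ] 0.3103 yaw 0.137
top 0.89 [ 0.4293 -0.2437  0.022 ]
top 0.69 [ 0.6678 -0.2263  0.022 ]
top 0.66 [ 0.5035 -0.2392  0.022 ]
top 0.65 [ 0.5939 -0.2342  0.022 ]
side 0.79 [ 0.5093 -0.2458  0.022 ]
side 0.71 [ 0.6695 -0.2261  0.022 ]
side 0.67 [ 0.427  -0.2431  0.022 ]
side 0.62 [ 0.5955 -0.2271  0.022 ]
```

Call:
arm_command(rows=[45,13.7,11.3,27.6,0,0.27,0,45,13.7,11.3,27.6,0,0,0,45,13.7,11.3,27.6,0,0,0,45,13.7,11.3,27.6,0,0,0,45,13.7,11.3,27.6,0,0,0])

```text
time_s: 14.95
ee_pos: [0.5203, -0.1818, 0.1755]
ee_rot: [-0.532, 0.466, -0.466, 0.532]
force: [-0.5, -0.3, 0.6]
width: 0.045
```

Call:
arm_command(rows=[45,13.7,11.3,27.6,0,0,0,45,13.7,11.3,27.6,0,0,0,45,13.7,11.3,27.6,0,0,0,45,13.7,11.3,27.6,0,0,0,45,13.7,11.3,27.6,0,0,0])

```text
time_s: 15.45
ee_pos: [0.6661, -0.2314, 0.1187]
ee_rot: [0.532, -0.466, 0.466, -0.532]
force: [-0.7, 0.4, -0.2]
width: 0.0451
```

Call:
arm_command(rows=[45,0,0,0,0,0,0,45,0,0,0,0,0,0,45,0,0,0,0,0,0,45,0,0,0,0,0,0,45,0,0,0,0,0,0])

```text
time_s: 15.95
ee_pos: [0.6645, -0.2309, 0.1206]
ee_rot: [-0.532, 0.466, -0.466, 0.532]
force: [-0.1, -0.2, -0.9]
width: 0.0454
```

```bash
python3 -c "
from sp import *
tgt([.6655,-.229,.030],.133)
im=snap('side')
q=proj('side',[.6655,-.229,.05])[0];x0,y0=(q-[75,75]).astype(int)
cv2.imwrite(f'pics/d1.png',cv2.resize(im[y0:y0+120,x0:x0+150,::-1],None,fx=4,fy=4))
"
```

```text
t 15.95 pos [ 0.6645 -0.2309  0.1206] d_tool [-1.8 90.6  1.2] turn_y -0.05 w 45.4 F [-0.1 -0.2 -0.9] tilt [ 8.e-04 -3.e-04 -1.e+00]
```

View pics/d1.png

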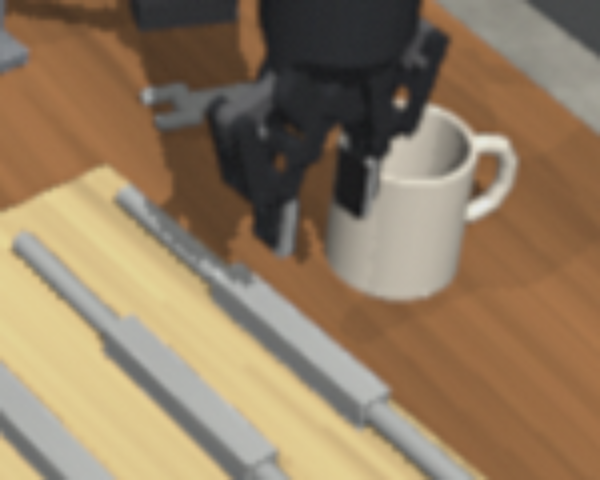

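Call:
arm_command(rows=[45,-1.8,30,1.2,0,0,0,45,0,30,0,0,0,0,45,0,20,0,0,0,0,45,0,10,0,0,0,0,45,0,0,0,0,0,0])

```text
time_s: 16.5
ee_pos: [0.6652, -0.2288, 0.0287]
ee_rot: [0.532, -0.467, 0.465, -0.532]
force: [-0.4, -0.3, -1.4]
width: 0.0447
```

Call:
arm_command(rows=[0,0,0,0,0,0,0,0,0,0,0,0,0,0,0,0,0,0,0,0,0,0,0,0,0,0,0,0,0,0,0,0,0,0,0], grip_force=100)

```text
time_s: 17.0
ee_pos: [0.6665, -0.2296, 0.0316]
ee_rot: [-0.532, 0.465, -0.467, 0.532]
force: [-1.5, 0.5, 6.5]
width: 0.0179
```

Call:
arm_command(rows=[0,0,0,0,0,0,0,0,0,0,0,0,0,0,0,0,0,0,0,0,0,0,0,0,0,0,0,0,0,0,0,0,0,0,0])

```text
time_s: 17.5
ee_pos: [0.6665, -0.2296, 0.0316]
ee_rot: [-0.532, 0.465, -0.467, 0.532]
force: [-1.5, 0.4, 6.3]
width: 0.0177
```

```bash
python3 -c "
from sp import *
tgt([.6655,-.229,.030],.133)
im=snap('side')
q=proj('side',[.6655,-.229,.05])[0];x0,y0=(q-[75,75]).astype(int)
cv2.imwrite(f'pics/d2.png',cv2.resize(im[y0:y0+120,x0:x0+150,::-1],None,fx=4,fy=4))
"
```

```text
t 17.5 pos [ 0.6665 -0.2296  0.0316] d_tool [-0.7  1.6 -0.9] turn_y -0.03 w 17.7 F [-1.5  0.4  6.3] tilt [ 0.0021 -0.0013 -1.    ]
```

View pics/d2.png

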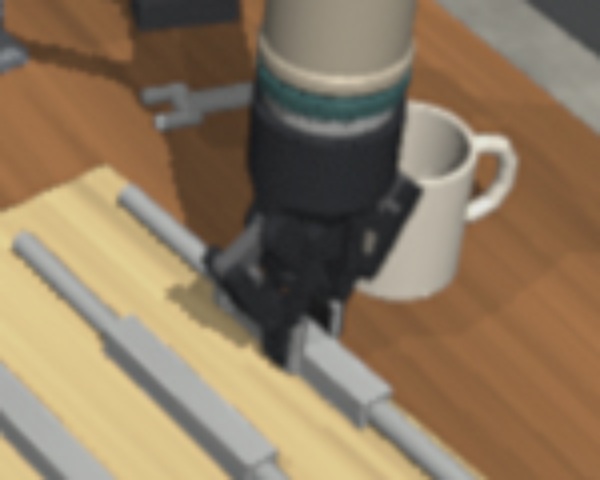

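Call:
arm_command(rows=[0,0,-20,0,0,0,0,0,0,-35,0,0,0,0,0,0,-40,0,0,0,0,0,0,-40,0,0,0,0,0,0,-25,0,0,0,0])

```text
time_s: 18.05
ee_pos: [0.6666, -0.2292, 0.1922]
ee_rot: [-0.532, 0.465, -0.467, 0.532]
force: [0.8, 0.4, -5.8]
width: 0.0178
```

Call:
arm_command(rows=[0,0,0,0,0,0,0,0,0,0,0,0,0,0,0,0,0,0,0,0,0,0,0,0,0,0,0,0,0,0,0,0,0,0,0])

```text
time_s: 18.55
ee_pos: [0.6652, -0.2288, 0.1875]
ee_rot: [0.532, -0.467, 0.465, -0.532]
force: [0.2, 0.8, -5.1]
width: 0.0177
```

```bash
python3 -c "
from sp import *
tgt(S(.078,-.0008,.19),STAND[2])
im=snap('side')
q=proj('side',[.6655,-.229,.15])[0];x0,y0=(q-[90,60]).astype(int)
cv2.imwrite(f'pics/d3.png',cv2.resize(im[y0:y0+150,x0:x0+190,::-1],None,fx=4,fy=4))
"
```

```text
t 18.55 pos [ 0.6652 -0.2288  0.1875] d_tool [-441.2   -1.7   18.1] turn_y 0.73 w 17.7 F [ 0.2  0.8 -5.1] tilt [-0.0031  0.0015 -1.    ]
```

View pics/d3.png

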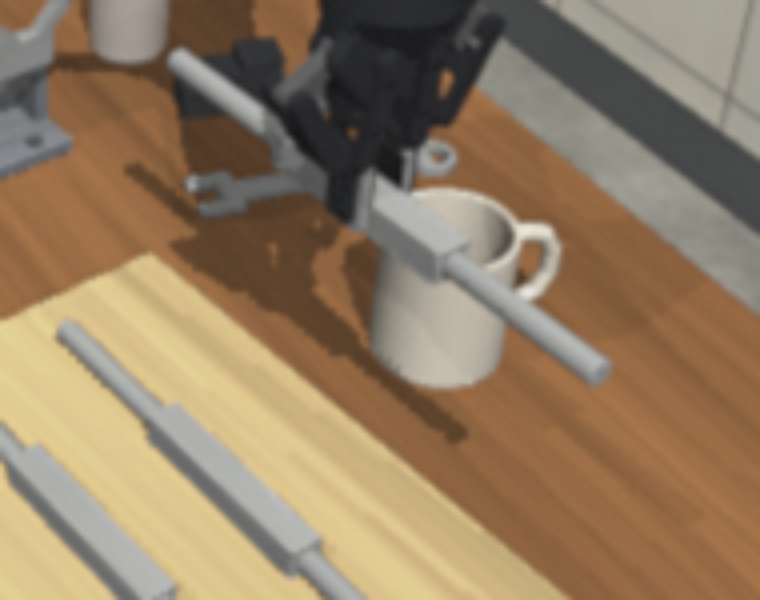

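Call:
arm_command(rows=[0,-25,0,1.8,0,0.73,0,0,-44,0,1.8,0,0,0,0,-44,0,1.8,0,0,0,0,-44,0,1.8,0,0,0,0,-44,0,1.8,0,0,0])

```text
time_s: 19.1
ee_pos: [0.6502, -0.0269, 0.1893]
ee_rot: [-0.529, 0.47, -0.469, 0.529]
force: [0.8, -0.1, -6.2]
width: 0.0175
```

Call:
arm_command(rows=[0,-44,0,1.8,0,0,0,0,-44,0,1.8,0,0,0,0,-44,0,1.8,0,0,0,0,-44,0,1.8,0,0,0,0,-44,0,1.8,0,0,0])

```text
time_s: 19.6
ee_pos: [0.6329, 0.1928, 0.1894]
ee_rot: [0.529, -0.469, 0.469, -0.529]
force: [1.3, -0.5, -5.8]
width: 0.0174
```

Call:
arm_command(rows=[0,-20,0,0,0,0,0,0,0,0,0,0,0,0,0,0,0,0,0,0,0,0,0,0,0,0,0,0,0,0,0,0,0,0,0])

```text
time_s: 20.1
ee_pos: [0.6312, 0.2095, 0.1896]
ee_rot: [0.529, -0.47, 0.47, -0.528]
force: [-0.4, -0.1, -5.4]
width: 0.0176
```

```bash
python3 -c "
from sp import *
tgt(S(.078,-.0008,.1125),STAND[2])
im=snap('side')
q=proj('side',S(0,0,.1))[0];x0,y0=(q-[75,75]).astype(int)
cv2.imwrite(f'pics/d4.png',cv2.resize(im[y0:y0+150,x0:x0+190,::-1],None,fx=4,fy=4))
"
```

```text
t 20.1 pos [0.6312 0.2095 0.1896] d_tool [-2.1 77.1 -5.9] turn_y -0.09 w 17.6 F [-0.4 -0.1 -5.4] tilt [-1.e-04 -4.e-04 -1.e+00]
```

View pics/d4.png

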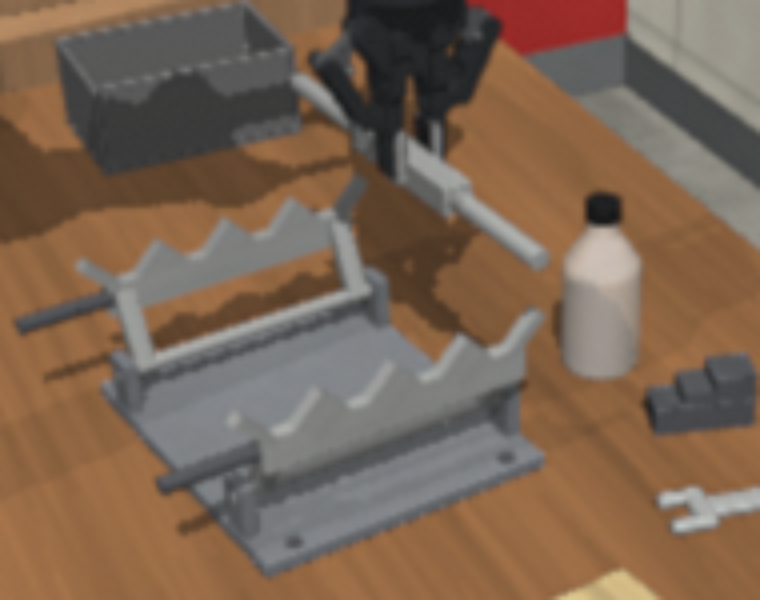

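Call:
arm_command(rows=[0,-2,10,-5.9,0,0,0,0,0,25,0,0,0,0,0,0,25,0,0,0,0,0,0,10,0,0,0,0,0,0,0,0,0,0,0])

```text
time_s: 20.65
ee_pos: [0.6231, 0.2115, 0.1174]
ee_rot: [0.53, -0.47, 0.468, -0.527]
force: [-0.7, 0.5, -5.9]
width: 0.0174
```

```bash
python3 -c "
from sp import *
tgt(S(.078,-.0008,.1116),STAND[2])
for c in('side','top'):
  im=snap(c)
  q=proj(c,S(0.05,0,.1))[0];x0,y0=(q-[75,75]).astype(int)
  cv2.imwrite(f'pics/d5{c}.png',cv2.resize(im[y0:y0+150,x0:x0+190,::-1],None,fx=4,fy=4))
"
```

```text
t 20.65 pos [0.6231 0.2115 0.1174] d_tool [0.8 5.8 1.9] turn_y -0.02 w 17.4 F [-0.7  0.5 -5.9] tilt [-0.0049 -0.001  -1.    ]
```

View pics/d5side.png

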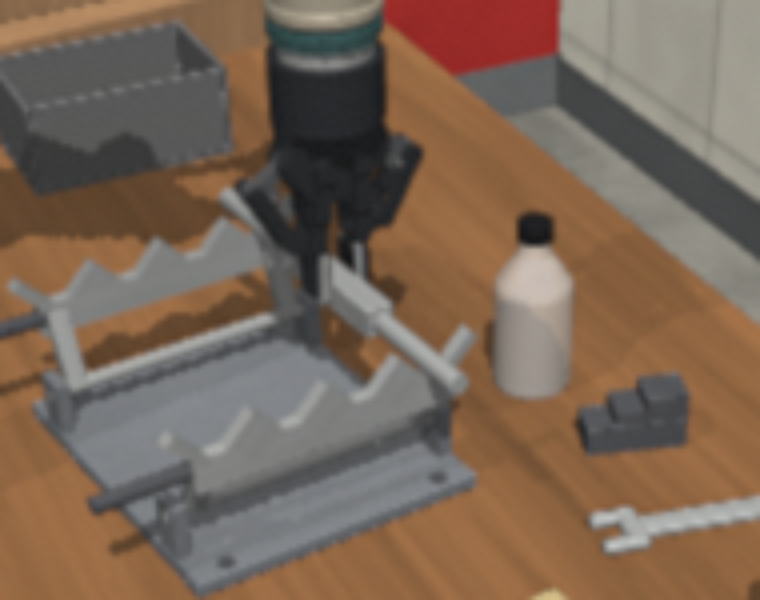

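View pics/d5top.png

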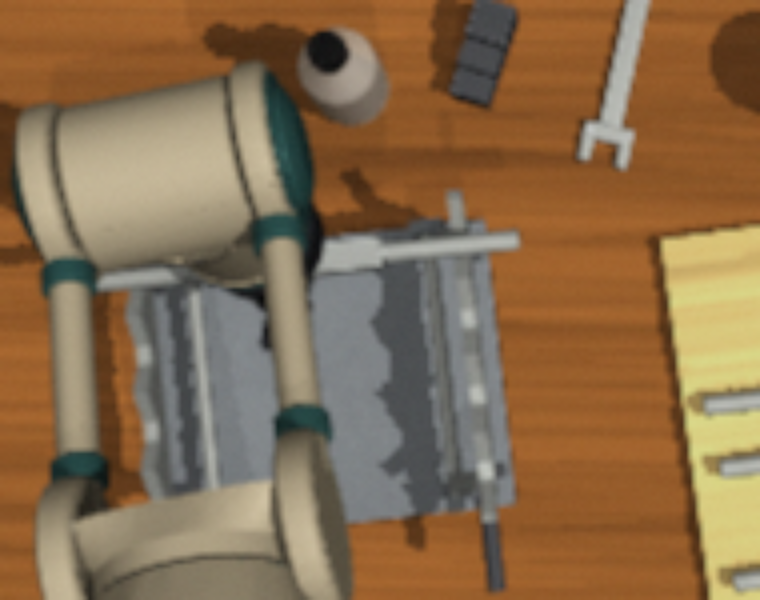

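Call:
arm_command(rows=[0,0.8,2,1,0,0,0,0,0,2,0,0,0,0,0,0,1.5,0,0,0,0,0,0,0,0,0,0,0,0,0,0,0,0,0,0])

```text
time_s: 21.25
ee_pos: [0.6259, 0.2115, 0.1143]
ee_rot: [-0.529, 0.469, -0.469, 0.529]
force: [-0.4, -0.1, -5.6]
width: 0.0174
```

```bash
python3 -c "
from sp import *
tgt(S(.078,-.0008,.1116),STAND[2])
snap('side')
for r in spotter.silhouettes('side','spindle1'):
  print(r['score'],r['bbox'])
"
```

```text
t 21.25 pos [0.6259 0.2115 0.1143] d_tool [ 0.5  2.7 -0.9] turn_y 0.0 w 17.4 F [-0.4 -0.1 -5.6] tilt [ 1.e-04  1.e-04 -1.e+00]
0.96 [273.8, 264.8, 362.8, 365.6]
0.95 [280.2, 123.6, 344.2, 177.5]
0.87 [309.9, 253.7, 398.6, 346.1]
0.72 [326.3, 238.4, 415.7, 335.5]
```

Call:
arm_command(rows=[0,0,1.5,-0.5,0,0,0,0,0,1.5,0,0,0,0,0,0,0,0,0,0,0,0,0,0,0,0,0,0,0,0,0,0,0,0,0])

```text
time_s: 21.85
ee_pos: [0.6254, 0.2115, 0.1115]
ee_rot: [-0.529, 0.469, -0.469, 0.529]
force: [-1.2, 0.2, -1.4]
width: 0.0176
```

```bash
python3 -c "
from sp import *
tgt(S(.078,-.0008,.1116),STAND[2])
"
```

```text
t 21.85 pos [0.6254 0.2115 0.1115] d_tool [ 0.5 -0.1 -0.4] turn_y 0.0 w 17.6 F [-1.2  0.2 -1.4] tilt [ 3.e-04  2.e-04 -1.e+00]
```

Force dropped: the spindle is seated at the predicted height. Release and lift.

Call:
arm_command(rows=[40,0,0,0,0,0,0,40,0,0,0,0,0,0,40,0,0,0,0,0,0,40,0,0,0,0,0,0,40,0,-20,0,0,0,0])

```text
time_s: 22.35
ee_pos: [0.6236, 0.211, 0.1288]
ee_rot: [0.531, -0.47, 0.468, -0.527]
force: [-0.6, 0.1, -0.8]
width: 0.0397
```

Call:
arm_command(rows=[40,0,-40,0,0,0,0,40,0,-40,0,0,0,0,40,40,0,-10,0,0,0,40,40,0,-10,0,0,0,40,40,0,-10,0,0,0])

```text
time_s: 22.85
ee_pos: [0.6099, 0.0878, 0.2119]
ee_rot: [-0.529, 0.468, -0.469, 0.53]
force: [1.7, -0.5, -0.5]
width: 0.0405
```

Call:
arm_command(rows=[40,45,0,-10,0,0,0,45,45,0,-10,0,0,0,45,45,0,-10,0,0,0,45,45,0,-10,0,0,0,45,0,0,0,0,0,0])

```text
time_s: 23.35
ee_pos: [0.5913, -0.1007, 0.2114]
ee_rot: [0.528, -0.47, 0.472, -0.527]
force: [-0.1, 0.4, -1.0]
width: 0.045
```

```bash
python3 -c "
from sp import *
tgt([.590,-.234,.11],.13)
meas()
snap('top','top_p1');snap('side','side_p1')
"
```

```text
t 23.35 pos [ 0.5913 -0.1007  0.2114] d_tool [132.  101.9 -16.5] turn_y -0.94 w 45.0 F [-0.1  0.4 -1. ] tilt [ 6.0e-04 -3.5e-03 -1.0e+00]
sp 0.9 [ 0.5518 -0.2239  0.022 ] 0.286 yaw 0.1075
sp 0.88 [ 0.431  -0.2431  0.022 ] 0.3002 yaw 0.1559
sp 0.62 [ 0.5095 -0.2313  0.022 ] 0.3058 yaw 0.1393
sp 0.61 [0.6333 0.2285 0.022 ] 0.3255 yaw 0.1163
sp 0.89 [ 0.5087 -0.233   0.022 ] 0.3069 yaw 0.1624
sp 0.86 [ 0.5517 -0.219   0.022 ] 0.3076 yaw 0.1319
sp 0.79 [ 0.4288 -0.2415  0.022 ] 0.3088 yaw 0.1733
top 0.85 [ 0.5557 -0.2164  0.022 ]
top 0.7 [0.6307 0.2305 0.022 ]
top 0.58 [ 0.4302 -0.2458  0.022 ]
top 0.45 [ 0.5741 -0.2279  0.022 ]
side 0.78 [ 0.4325 -0.2532  0.022 ]
side 0.76 [ 0.5625 -0.2128  0.022 ]
side 0.66 [ 0.5133 -0.2409  0.022 ]
side 0.61 [0.6882 0.3638 0.022 ]
```

View pics/top_p1.png

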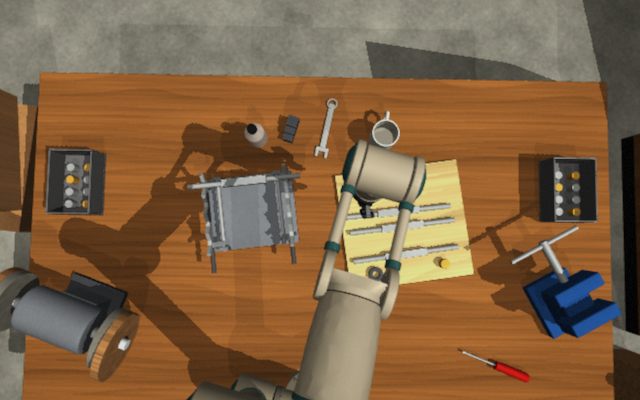

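View pics/side_p1.png

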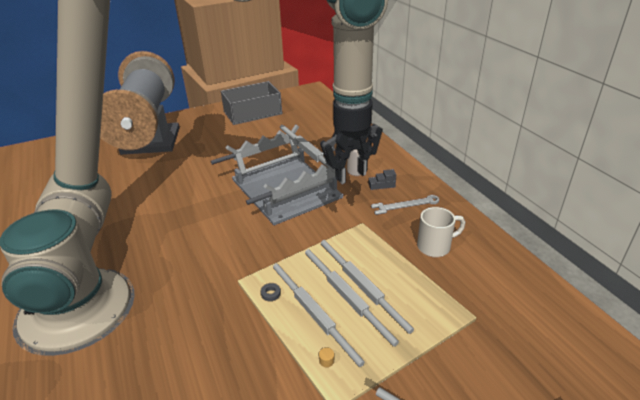

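Call:
arm_command(rows=[45,-40,0,0,0,-0.9,0,45,-40,0,0,0,0,0,45,-40,0,0,0,0,0,45,-40,0,0,0,0,0,29,0,0,0,0,0,0])

```text
time_s: 24.25
ee_pos: [0.5694, 0.0694, 0.2113]
ee_rot: [-0.533, 0.464, -0.463, 0.535]
force: [0.2, 0.2, 0.1]
width: 0.0315
```

```bash
cat >> sp.py <<'E'
def sil(pose):
    """outline polygon (world pts) of a spindle on board: square top + journals"""
    pass
def fit(c0,yaw0,cams=('top','side'),show=None,zc=.022):
    """fit spindle pose via bright mask overlap with rendered convex hulls, both cams"""
    from scipy.optimize import minimize
    M={};ims={}
    for c in cams:
        ims[c]=snap(c)
        best=None
        for s in spotter.silhouettes(c,"spindle1"):
            q=proj(c,[c0[0],c0[1],zc])[0]; ys,xs=np.nonzero(s["region"]); d=np.hypot(xs.mean()-q[0],ys.mean()-q[1])
            if best is None or d<best[0]: best=(d,s)
        M[c]=cv2.resize(best[1]["region"].astype(np.uint8),None,fx=4,fy=4,interpolation=cv2.INTER_NEAREST)
        print(c,"mask dist",round(best[0],1),"score",round(best[1]["score"],2))
    def rend(c,p):
        z=np.zeros((1600,2560),np.uint8)
        th=np.linspace(0,2*np.pi,12,endpoint=False)
        jr=[[7e-3*np.cos(t),y,zc+7e-3*np.sin(t)] for t in th for y in (-.152,.152)]
        sq=[[a*.01,y,zc+b*.01] for a in(1,-1) for b in(1,-1) for y in(-.06,.06)]
        for pts in(jr,sq):
            u=(proj(c,T(p,pts))+.5)*4
            cv2.fillPoly(z,[cv2.convexHull(np.round(u*16).astype(np.int32))],1,shift=4)
        return z
    f=lambda p:float(sum(np.count_nonzero(rend(c,[p[0]*.01+c0[0],p[1]*.01+c0[1],yaw0+p[2]*.1])!=M[c]) for c in cams))
    r=minimize(f,[0,0,0],method="Nelder-Mead",options=dict(initial_simplex=[[-.2,-.2,-.1],[.5,0,0],[0,.6,0],[0,0,.4]]))
    p=[r.x[0]*.01+c0[0],r.x[1]*.01+c0[1],yaw0+r.x[2]*.1]; print("fit",np.round(p,4),r.fun)
    if show:
        for c in cams:
            z=rend(c,p); x0,y0=(proj(c,[p[0],p[1],zc])[0]-[75,60]).astype(int)
            cr=cv2.resize(ims[c][y0:y0+120,x0:x0+150,::-1],None,fx=4,fy=4,interpolation=cv2.INTER_CUBIC)
            cs,_=cv2.findContours(z,cv2.RETR_EXTERNAL,cv2.CHAIN_APPROX_NONE)
            cv2.drawContours(cr,[k-[4*x0,4*y0] for k in cs],-1,(0,0,255),1)
            cv2.imwrite(f"pics/{show}_{c}.png",cr)
    return p
E
python3 -c "
from sp import *
p=fit([.5518,-.2195],.13,show='f1')
fit([.509,-.232],.14)
tgt([p[0],p[1],.12],p[2])
"
```

```text
top mask dist 1.2 score 0.93
side mask dist 5.7 score 0.75
fit [ 0.5523 -0.2183  0.1272] 3412.0
top mask dist 1.5 score 0.66
side mask dist 6.3 score 0.56
fit [ 0.5092 -0.2294  0.1432] 3772.0
t 24.65 pos [0.5709 0.0628 0.2111] d_tool [276.2  91.1 -55.9] turn_y 0.38 w 28.8 F [-0.4  0.5 -0. ] tilt [ 1.e-04 -1.e-04 -1.e+00]
```

View pics/f1_top.png

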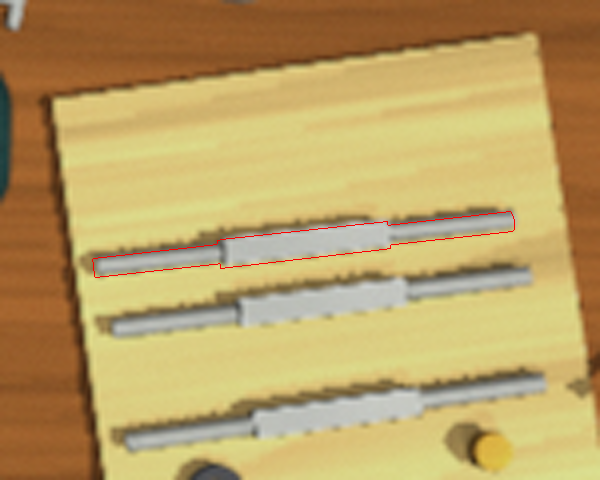

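View pics/f1_side.png

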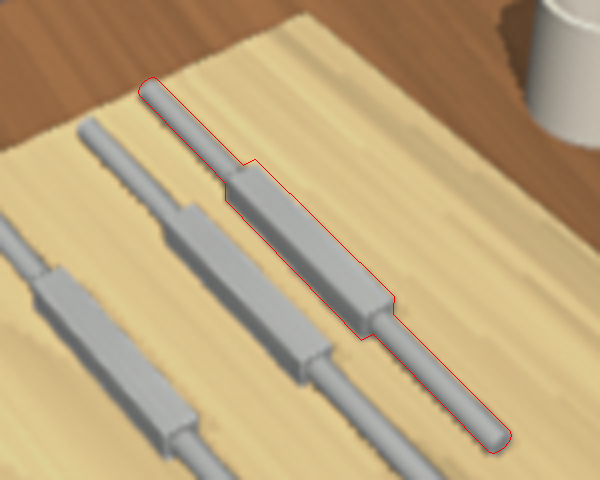

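Call:
arm_command(rows=[30,39.5,13,-8,0,0.38,0,30,39.5,13,-8,0,0,0,30,39.5,13,-8,0,0,0,30,39.5,13,-8,0,0,0,30,39.5,13,-8,0,0,0])

```text
time_s: 25.15
ee_pos: [0.5563, -0.1396, 0.1457]
ee_rot: [-0.531, 0.467, -0.467, 0.531]
force: [0.1, -0.6, 0.8]
width: 0.03
```

Call:
arm_command(rows=[30,39.5,13,-8,0,0,0,30,39.5,13,-8,0,0,0,30,0,0,0,0,0,0,30,0,0,0,0,0,0,30,0,0,0,0,0,0])

```text
time_s: 25.65
ee_pos: [0.5508, -0.2173, 0.1203]
ee_rot: [-0.531, 0.467, -0.467, 0.531]
force: [-0.2, 0.3, 0.4]
width: 0.0301
```

```bash
python3 -c "
from sp import *
tgt([.553,-.2183,.050],.1272)
"
```

```text
t 25.65 pos [ 0.5508 -0.2173  0.1203] d_tool [ 1.3 70.3  2. ] turn_y 0.05 w 30.1 F [-0.2  0.3  0.4] tilt [ 2.e-04  6.e-04 -1.e+00]
```

Call:
arm_command(rows=[30,1.3,25,2,0,0,0,30,0,25,0,0,0,0,30,0,18,0,0,0,0,30,0,0,0,0,0,0,30,0,0,0,0,0,0])

```text
time_s: 26.15
ee_pos: [0.5536, -0.2177, 0.0528]
ee_rot: [-0.531, 0.466, -0.467, 0.532]
force: [0.3, 1.0, 0.5]
width: 0.0295
```

```bash
python3 -c "
from sp import *
tgt([.553,-.2183,.030],.1272)
im=snap('side')
q=proj('side',[.5523,-.219,.05])[0];x0,y0=(q-[50,50]).astype(int)
cv2.imwrite(f'pics/e2.png',cv2.resize(im[y0:y0+80,x0:x0+100,::-1],None,fx=7,fy=7,interpolation=cv2.INTER_CUBIC))
"
```

```text
t 26.15 pos [ 0.5536 -0.2177  0.0528] d_tool [ 0.5 22.8 -0.6] turn_y 0.16 w 29.5 F [0.3 1.  0.5] tilt [ 6.e-04 -0.e+00 -1.e+00]
```

View pics/e2.png

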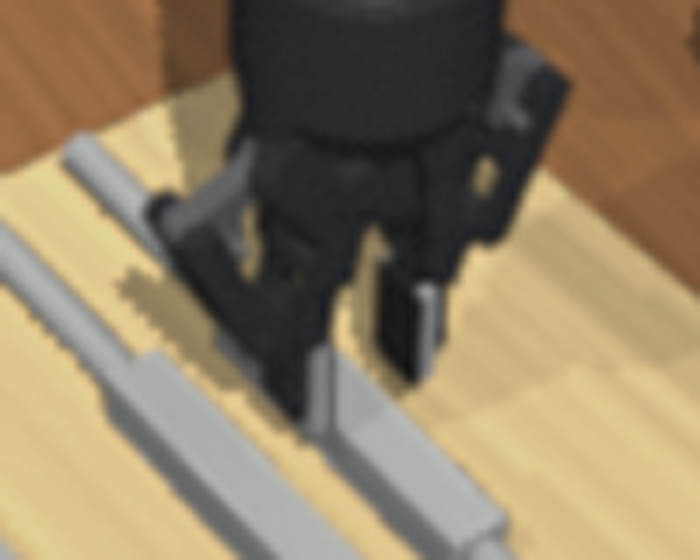

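Call:
arm_command(rows=[30,0.5,8,-0.3,0,0,0,30,0,8,0,0,0,0,30,0,6.5,0,0,0,0,0,0,0,0,0,0,0,0,0,0,0,0,0,0])

```text
time_s: 26.7
ee_pos: [0.5532, -0.2193, 0.0296]
ee_rot: [-0.531, 0.467, -0.467, 0.531]
force: [-0.3, 1.3, 0.7]
width: 0.0179
```

Call:
arm_command(rows=[0,0,0,0,0,0,0,0,0,0,0,0,0,0,0,0,0,0,0,0,0,0,0,0,0,0,0,0,0,0,0,0,0,0,0])

```text
time_s: 27.2
ee_pos: [0.5531, -0.2192, 0.0296]
ee_rot: [-0.531, 0.467, -0.467, 0.531]
force: [2.0, -0.8, -0.1]
width: 0.0178
```

```bash
python3 -c "
from sp import *
tgt([.553,-.2183,.030],.1272)
im=snap('side')
q=proj('side',[.5523,-.219,.05])[0];x0,y0=(q-[50,50]).astype(int)
cv2.imwrite(f'pics/e3.png',cv2.resize(im[y0:y0+80,x0:x0+100,::-1],None,fx=7,fy=7,interpolation=cv2.INTER_CUBIC))
"
```

```text
t 27.2 pos [ 0.5531 -0.2192  0.0296] d_tool [-0.9 -0.4 -0. ] turn_y 0.07 w 17.8 F [ 2.  -0.8 -0.1] tilt [ 7.e-04 -1.e-04 -1.e+00]
```

View pics/e3.png

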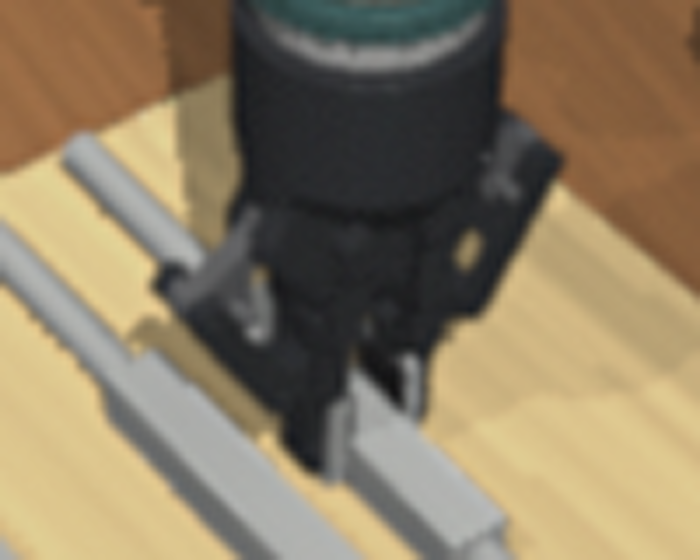

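Call:
arm_command(rows=[0,0,-20,0,0,0,0,0,0,-35,0,0,0,0,0,0,-40,0,0,0,0,0,0,-40,0,0,0,0,0,0,-25,0,0,0,0])

```text
time_s: 27.75
ee_pos: [0.5522, -0.2191, 0.1912]
ee_rot: [0.531, -0.467, 0.467, -0.531]
force: [0.6, -0.4, -5.8]
width: 0.0177
```

Call:
arm_command(rows=[0,0,0,0,0,0,0,0,0,0,0,0,0,0,0,0,0,0,0,0,0,0,0,0,0,0,0,0,0,0,0,0,0,0,0])

```text
time_s: 28.25
ee_pos: [0.552, -0.2188, 0.1878]
ee_rot: [0.531, -0.468, 0.466, -0.531]
force: [0.2, -0.7, -5.4]
width: 0.0178
```

```bash
python3 -c "
from sp import *
tgt(S(.026,-.0008,.19),STAND[2])
im=snap('side')
q=proj('side',[.5523,-.219,.15])[0];x0,y0=(q-[75,75]).astype(int)
cv2.imwrite(f'pics/e4.png',cv2.resize(im[y0:y0+150,x0:x0+190,::-1],None,fx=4,fy=4))
"
```

```text
t 28.25 pos [ 0.552  -0.2188  0.1878] d_tool [-417.3   -1.5   75.5] turn_y 0.52 w 17.8 F [ 0.2 -0.7 -5.4] tilt [-0.003   0.0016 -1.    ]
```

View pics/e4.png

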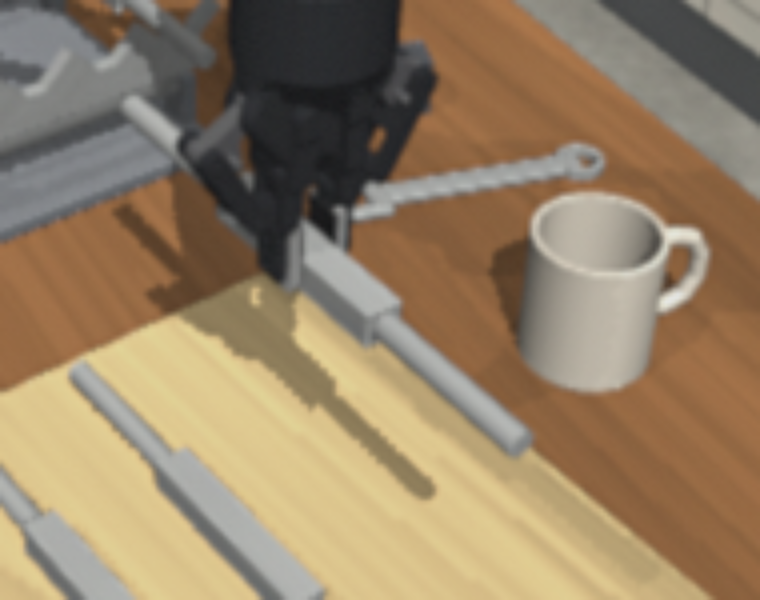

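Call:
arm_command(rows=[0,-25,0,7.5,0,0.52,0,0,-42,0,7.5,0,0,0,0,-42,0,7.5,0,0,0,0,-42,0,7.5,0,0,0,0,-42,0,7.5,0,0,0])

```text
time_s: 28.8
ee_pos: [0.5666, -0.0215, 0.1893]
ee_rot: [0.529, -0.47, 0.469, -0.529]
force: [1.5, -0.1, -5.4]
width: 0.0176
```

Call:
arm_command(rows=[0,-42,0,7.5,0,0,0,0,-42,0,7.5,0,0,0,0,-42,0,7.5,0,0,0,0,-42,0,7.5,0,0,0,0,-42,0,7.5,0,0,0])

```text
time_s: 29.3
ee_pos: [0.5788, 0.1917, 0.1893]
ee_rot: [0.529, -0.469, 0.469, -0.529]
force: [1.0, -0.1, -5.2]
width: 0.018
```

Call:
arm_command(rows=[0,-14,0,0,0,0,0,0,0,0,0,0,0,0,0,0,0,0,0,0,0,0,0,0,0,0,0,0,0,0,0,0,0,0,0])

```text
time_s: 29.8
ee_pos: [0.5774, 0.2024, 0.1896]
ee_rot: [0.529, -0.47, 0.47, -0.528]
force: [0.2, 0.6, -5.9]
width: 0.0176
```

```bash
python3 -c "
from sp import *
tgt(S(.026,-.0008,.115),STAND[2])
"
```

```text
t 29.8 pos [0.5774 0.2024 0.1896] d_tool [-2.7 74.6 -3.7] turn_y -0.1 w 17.6 F [ 0.2  0.6 -5.9] tilt [-2.e-04 -4.e-04 -1.e+00]
```

Call:
arm_command(rows=[0,-2.7,10,-3.7,0,0,0,0,0,25,0,0,0,0,0,0,25,0,0,0,0,0,0,12,0,0,0,0,0,0,0,0,0,0,0])

```text
time_s: 30.3
ee_pos: [0.5715, 0.2054, 0.1153]
ee_rot: [0.53, -0.471, 0.468, -0.527]
force: [0.5, -0.7, -5.0]
width: 0.0179
```

```bash
python3 -c "
from sp import *
tgt(S(.026,-.0008,.1096),STAND[2])
for c in('side',):
  im=snap(c)
  q=proj(c,S(0.02,0,.1))[0];x0,y0=(q-[75,75]).astype(int)
  cv2.imwrite(f'pics/e5{c}.png',cv2.resize(im[y0:y0+150,x0:x0+190,::-1],None,fx=4,fy=4))
"
```

```text
t 30.3 pos [0.5715 0.2054 0.1153] d_tool [0.9 5.7 1.8] turn_y -0.03 w 17.9 F [ 0.5 -0.7 -5. ] tilt [-0.0052 -0.0011 -1.    ]
```

View pics/e5side.png

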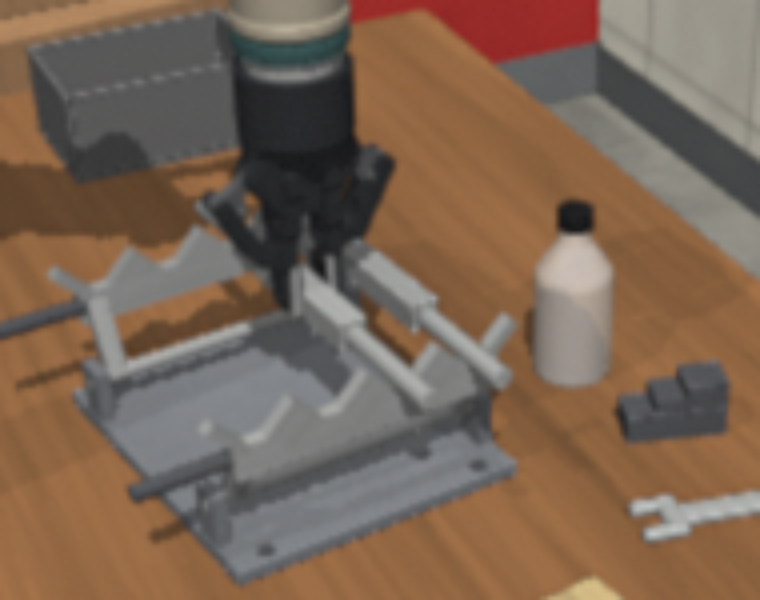

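Call:
arm_command(rows=[0,0.8,2.5,0.5,0,0,0,0,0,2.5,0,0,0,0,0,0,2,0,0,0,0,0,0,1,0,0,0,0,0,0,0,0,0,0,0])

```text
time_s: 30.85
ee_pos: [0.5739, 0.2054, 0.1097]
ee_rot: [-0.529, 0.469, -0.469, 0.529]
force: [-0.0, 0.2, -4.0]
width: 0.0182
```

Call:
arm_command(rows=[0,0,0,0,0,0,0,0,0,0,0,0,0,0,0,0,0,0,0,0,0,0,0,0,0,0,0,0,0,0,0,0,0,0,0])

```text
time_s: 31.35
ee_pos: [0.5739, 0.2054, 0.1097]
ee_rot: [-0.529, 0.469, -0.469, 0.529]
force: [-0.3, -0.2, -4.9]
width: 0.0179
```

```bash
python3 -c "
from sp import *
tgt(S(.026,-.0008,.1096),STAND[2])
"
```

```text
t 31.35 pos [0.5739 0.2054 0.1097] d_tool [ 0.6  0.1 -0.6] turn_y 0.0 w 17.9 F [-0.3 -0.2 -4.9] tilt [ 0.e+00  1.e-04 -1.e+00]
```

Not yet bearing; go 1.5 mm more, then release with 36 mm opening (neighbour clearance) and retreat.

Call:
arm_command(rows=[0,0,1,0,0,0,0,0,0,0.5,0,0,0,0,0,0,0,0,0,0,0,36,0,0,0,0,0,0,36,0,0,0,0,0,0])

```text
time_s: 31.85
ee_pos: [0.5747, 0.2055, 0.1084]
ee_rot: [-0.528, 0.469, -0.47, 0.53]
force: [-0.3, 0.2, 0.5]
width: 0.036
```

Call:
arm_command(rows=[36,0,0,0,0,0,0,36,0,-20,0,0,0,0,36,0,-40,0,0,0,0,36,0,-40,0,0,0,0,36,30,0,0,0,0,0])

```text
time_s: 32.35
ee_pos: [0.5811, 0.1788, 0.2144]
ee_rot: [-0.526, 0.466, -0.471, 0.534]
force: [0.4, -0.3, 0.3]
width: 0.036
```

Call:
arm_command(rows=[45,45,0,-5,0,0,0,45,45,0,-5,0,0,0,45,20,0,-5,0,0,0,45,0,0,0,0,0,0,45,0,0,0,0,0,0])

```text
time_s: 32.85
ee_pos: [0.5759, 0.0646, 0.2081]
ee_rot: [-0.528, 0.47, -0.469, 0.529]
force: [0.5, -0.3, -0.1]
width: 0.0448
```

```bash
python3 -c "
from sp import *
p=fit([.5092,-.2294],.1432,show='g1')
fit([.430,-.243],.15)
tgt([p[0],p[1],.12],p[2])
im=snap('side')
q=proj('side',S(0.02,0,.1))[0];x0,y0=(q-[75,75]).astype(int)
cv2.imwrite(f'pics/e6side.png',cv2.resize(im[y0:y0+150,x0:x0+190,::-1],None,fx=4,fy=4))
"
```

```text
top mask dist 1.6 score 0.96
side mask dist 8.9 score 0.65
fit [ 0.5094 -0.231   0.1404] 4038.0
top mask dist 2.1 score 0.81
side mask dist 7.0 score 0.69
fit [ 0.4302 -0.2418  0.1594] 4121.0
t 33.25 pos [0.5757 0.0653 0.2081] d_tool [ 286.1   88.  -101.5] turn_y -1.13 w 45.2 F [-0.5 -0.4 -0.4] tilt [-0.e+00  2.e-04 -1.e+00]
```

View pics/e6side.png

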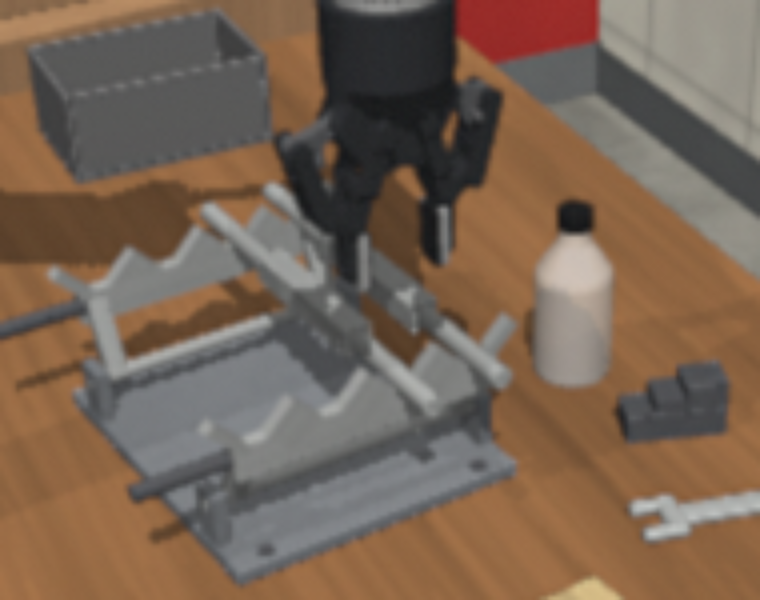

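View pics/g1_top.png

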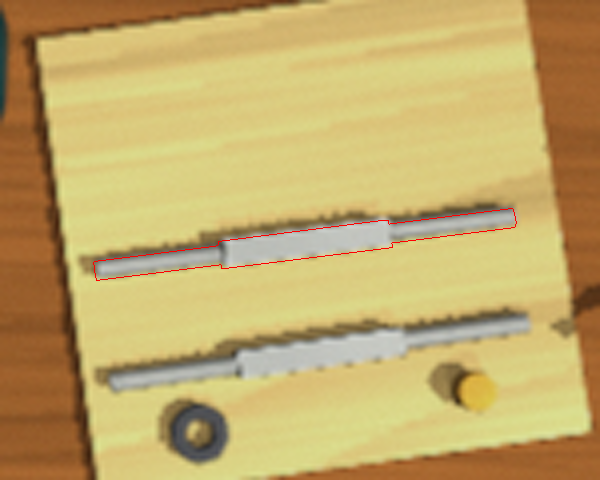

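Call:
arm_command(rows=[40,35.8,11,-12.7,0,0,0,40,35.8,11,-12.7,0,0,0,40,35.8,11,-12.7,0,0,0,40,35.8,11,-12.7,0,0,0,40,35.8,11,-12.7,0,0,0])

```text
time_s: 33.8
ee_pos: [0.5338, -0.1219, 0.1529]
ee_rot: [-0.529, 0.469, -0.469, 0.529]
force: [0.3, 0.1, 0.4]
width: 0.0396
```

Call:
arm_command(rows=[40,35.8,11,-12.7,0,0,0,40,35.8,11,-12.7,0,0,0,40,35.8,11,-12.7,0,-1.13,0,40,0,0,0,0,0,0,40,0,0,0,0,0,0])

```text
time_s: 34.3
ee_pos: [0.5087, -0.2323, 0.1198]
ee_rot: [-0.533, 0.465, -0.464, 0.533]
force: [0.1, 0.1, -0.2]
width: 0.0399
```

Call:
arm_command(rows=[40,0,0,0,0,0,0,40,0,0,0,0,0,0,40,0,0,0,0,0,0,40,0,0,0,0,0,0,40,0,0,0,0,0,0])

```text
time_s: 34.8
ee_pos: [0.5092, -0.2314, 0.1203]
ee_rot: [-0.534, 0.464, -0.464, 0.534]
force: [-0.3, -0.5, 0.3]
width: 0.0399
```

```bash
python3 -c "
from sp import *
tgt([.5094,-.231,.030],.1404)
im=snap('side')
q=proj('side',[.5094,-.231,.07])[0];x0,y0=(q-[50,50]).astype(int)
cv2.imwrite(f'pics/g2.png',cv2.resize(im[y0:y0+100,x0:x0+120,::-1],None,fx=6,fy=6,interpolation=cv2.INTER_CUBIC))
"
```

```text
t 34.8 pos [ 0.5092 -0.2314  0.1203] d_tool [-0.4 90.3  0.2] turn_y -0.02 w 39.9 F [-0.3 -0.5  0.3] tilt [ 3.e-04 -0.e+00 -1.e+00]
```

View pics/g2.png

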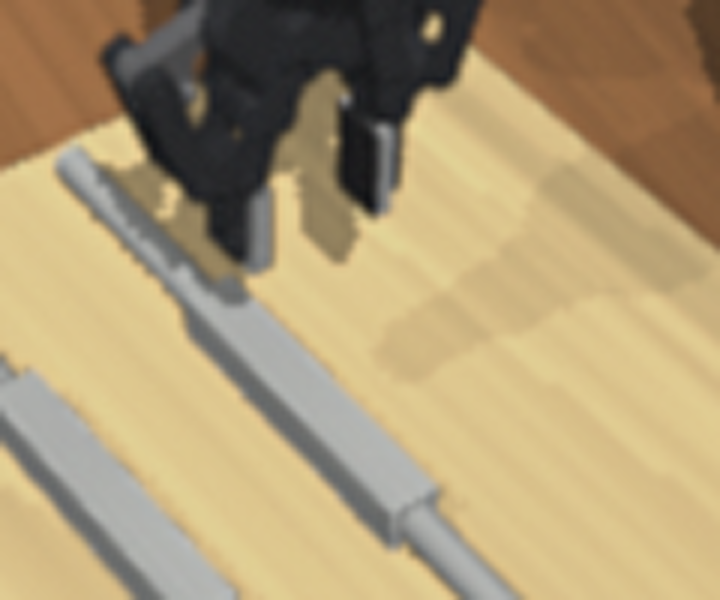

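Call:
arm_command(rows=[40,0,30,0,0,0,0,40,0,30,0,0,0,0,40,0,20,0,0,0,0,40,0,10,0,0,0,0,40,0,0,0,0,0,0])

```text
time_s: 35.35
ee_pos: [0.5087, -0.2317, 0.0293]
ee_rot: [0.534, -0.465, 0.463, -0.534]
force: [-0.0, 0.2, -0.0]
width: 0.0394
```

Call:
arm_command(rows=[0,0,0,0,0,0,0,0,0,0,0,0,0,0,0,0,0,0,0,0,0,0,0,0,0,0,0,0,0,0,0,0,0,0,0])

```text
time_s: 35.85
ee_pos: [0.51, -0.2324, 0.0315]
ee_rot: [-0.533, 0.463, -0.465, 0.534]
force: [0.9, 0.6, 6.4]
width: 0.0175
```

Call:
arm_command(rows=[0,0,0,0,0,0,0,0,0,0,0,0,0,0,0,0,0,0,0,0,0,0,0,0,0,0,0,0,0,0,0,0,0,0,0])

```text
time_s: 36.35
ee_pos: [0.5099, -0.2324, 0.0315]
ee_rot: [-0.533, 0.463, -0.465, 0.534]
force: [-0.1, 0.5, 6.3]
width: 0.0177
```

```bash
python3 -c "
from sp import *
tgt([.5094,-.231,.030],.1404)
"
```

```text
t 36.35 pos [ 0.5099 -0.2324  0.0315] d_tool [-1.4  1.5 -0.3] turn_y -0.07 w 17.7 F [-0.1  0.5  6.3] tilt [ 0.0025 -0.0013 -1.    ]
```

Call:
arm_command(rows=[0,0,-20,0,0,0,0,0,0,-35,0,0,0,0,0,0,-40,0,0,0,0,0,0,-40,0,0,0,0,0,0,-25,0,0,0,0])

```text
time_s: 36.85
ee_pos: [0.5091, -0.2321, 0.1924]
ee_rot: [-0.533, 0.463, -0.465, 0.534]
force: [0.6, -0.9, -4.4]
width: 0.0176
```

Call:
arm_command(rows=[0,0,0,0,0,0,0,0,0,0,0,0,0,0,0,0,0,0,0,0,0,0,0,0,0,0,0,0,0,0,0,0,0,0,0])

```text
time_s: 37.35
ee_pos: [0.5083, -0.2315, 0.1884]
ee_rot: [0.534, -0.465, 0.463, -0.533]
force: [0.1, 0.2, -5.1]
width: 0.0173
```

```bash
python3 -c "
from sp import *
tgt(S(-.026,-.002,.19),STAND[2])
im=snap('side')
q=proj('side',[.5094,-.231,.15])[0];x0,y0=(q-[75,75]).astype(int)
cv2.imwrite(f'pics/g4.png',cv2.resize(im[y0:y0+150,x0:x0+190,::-1],None,fx=4,fy=4))
"
```

```text
t 37.35 pos [ 0.5083 -0.2315  0.1884] d_tool [-422.8   -0.9   73. ] turn_y 1.13 w 17.3 F [ 0.1  0.2 -5.1] tilt [-0.0027  0.0018 -1.    ]
```

View pics/g4.png

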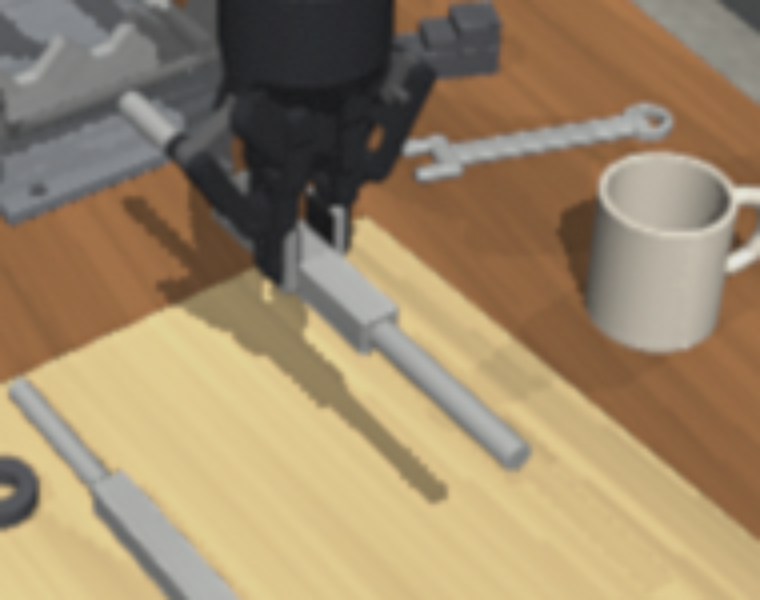

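Call:
arm_command(rows=[0,-25,0,7.3,0,0,0,0,-42,0,7.3,0,0,0,0,-42,0,7.3,0,0,0,0,-42,0,7.3,0,0,0,0,-42,0,7.3,0,0,0])

```text
time_s: 37.9
ee_pos: [0.5181, -0.0342, 0.1898]
ee_rot: [-0.533, 0.464, -0.464, 0.533]
force: [1.3, -0.9, -4.7]
width: 0.0178
```

Call:
arm_command(rows=[0,-42,0,7.3,0,0,0,0,-42,0,7.3,0,0,0,0,-42,0,7.3,0,0,0,0,-42,0,7.3,0,0,0,0,-42,0,7.3,0,0,0])

```text
time_s: 38.4
ee_pos: [0.5251, 0.179, 0.1898]
ee_rot: [0.534, -0.464, 0.464, -0.533]
force: [0.5, -0.1, -5.0]
width: 0.0176
```

Call:
arm_command(rows=[0,-20,0,0,0,1.13,0,0,0,0,0,0,0,0,0,0,0,0,0,0,0,0,0,0,0,0,0,0,0,0,0,0,0,0,0])

```text
time_s: 38.9
ee_pos: [0.5227, 0.196, 0.1901]
ee_rot: [0.529, -0.47, 0.47, -0.529]
force: [-1.1, 0.4, -4.8]
width: 0.0176
```

```bash
python3 -c "
from sp import *
tgt(S(-.026,-.002,.1175),STAND[2])
"
```

```text
t 38.9 pos [0.5227 0.196  0.1901] d_tool [-1.4 72.6 -0.6] turn_y -0.08 w 17.6 F [-1.1  0.4 -4.8] tilt [-2.e-04 -4.e-04 -1.e+00]
```

Call:
arm_command(rows=[0,-1.4,10,-0.6,0,0,0,0,0,25,0,0,0,0,0,0,25,0,0,0,0,0,0,12,0,0,0,0,0,0,0,0,0,0,0])

```text
time_s: 39.4
ee_pos: [0.5202, 0.1977, 0.1159]
ee_rot: [0.53, -0.47, 0.468, -0.527]
force: [-0.3, -0.1, -4.6]
width: 0.018
```

```bash
python3 -c "
from sp import *
tgt(S(-.026,-.002,.1115),STAND[2])
for c in('side',):
  im=snap(c)
  q=proj(c,S(0.02,0,.1))[0];x0,y0=(q-[75,75]).astype(int)
  cv2.imwrite(f'pics/g5{c}.png',cv2.resize(im[y0:y0+150,x0:x0+190,::-1],None,fx=4,fy=4))
"
```

```text
t 39.4 pos [0.5202 0.1977 0.1159] d_tool [0.6 4.4 1.7] turn_y -0.04 w 18.0 F [-0.3 -0.1 -4.6] tilt [-0.0049 -0.0011 -1.    ]
```

View pics/g5side.png

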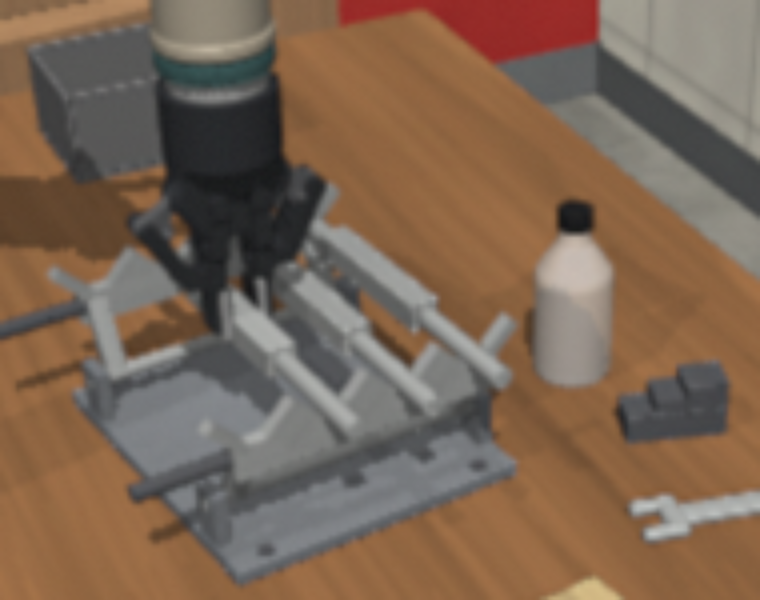

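Call:
arm_command(rows=[0,0.6,2.5,0.5,0,0,0,0,0,2.5,0,0,0,0,0,0,1.5,0,0,0,0,0,0,0.5,0,0,0,0,0,0,0,0,0,0,0])

```text
time_s: 39.95
ee_pos: [0.5225, 0.198, 0.1115]
ee_rot: [-0.529, 0.469, -0.469, 0.529]
force: [-0.9, -0.1, -4.7]
width: 0.0175
```

Call:
arm_command(rows=[0,0,0,0,0,0,0,0,0,0,0,0,0,0,0,0,0,0,0,0,0,0,0,0,0,0,0,0,0,0,0,0,0,0,0])

```text
time_s: 40.45
ee_pos: [0.5226, 0.198, 0.1114]
ee_rot: [-0.529, 0.469, -0.469, 0.529]
force: [-0.6, 0.1, -2.2]
width: 0.0173
```

```bash
python3 -c "
from sp import *
tgt(S(-.026,-.002,.1115),STAND[2])
"
```

```text
t 40.45 pos [0.5226 0.198  0.1114] d_tool [ 0.6 -0.1 -0.7] turn_y 0.0 w 17.3 F [-0.6  0.1 -2.2] tilt [ 6.e-04  2.e-04 -1.e+00]
```

Touching (force fell to 2 N). Half a millimetre more, release, retreat.

Call:
arm_command(rows=[0,0,0.5,0,0,0,0,0,0,0,0,0,0,0,36,0,0,0,0,0,0,36,0,0,0,0,0,0,36,0,0,0,0,0,0])

```text
time_s: 40.95
ee_pos: [0.5227, 0.198, 0.1107]
ee_rot: [-0.529, 0.469, -0.469, 0.529]
force: [-0.3, 0.2, -0.6]
width: 0.036
```

Call:
arm_command(rows=[36,0,0,0,0,0,0,36,0,-20,0,0,0,0,36,0,-40,0,0,0,0,36,0,-40,0,0,0,0,36,30,0,0,0,0,0])

```text
time_s: 41.45
ee_pos: [0.5295, 0.171, 0.2166]
ee_rot: [-0.526, 0.466, -0.471, 0.534]
force: [1.7, -0.8, -0.3]
width: 0.0361
```

Call:
arm_command(rows=[40,45,0,-5,0,0,0,40,45,0,-5,0,0,0,40,20,0,-5,0,0,0,40,0,0,0,0,0,0,40,0,0,0,0,0,0])

```text
time_s: 41.95
ee_pos: [0.5243, 0.0571, 0.2107]
ee_rot: [-0.528, 0.47, -0.469, 0.529]
force: [-0.6, 0.5, -0.2]
width: 0.0401
```

```bash
python3 -c "
from sp import *
p=fit([.4302,-.2418],.155,show='h1')
for n in('bearing','bushing'):
  for r in spotter.pinpoint('top',n)[:1]: print(n,round(r['score'],2),atz('top',r['uv'],0).round(4))
tgt([p[0],p[1],.12],p[2])
im=snap('side')
q=proj('side',S(0.02,0,.1))[0];x0,y0=(q-[75,75]).astype(int)
cv2.imwrite(f'pics/g6side.png',cv2.resize(im[y0:y0+150,x0:x0+190,::-1],None,fx=4,fy=4))
"
```

```text
top mask dist 0.3 score 0.61
side mask dist 8.3 score 0.62
fit [ 0.4303 -0.2423  0.1569] 3839.0
bearing 0.57 [ 0.3561 -0.1634  0.    ]
bushing 0.48 [ 0.4052 -0.347   0.    ]
t 42.25 pos [0.5242 0.0581 0.2106] d_tool [ 286.9   90.5 -129.5] turn_y -2.06 w 40.1 F [ 0.8 -0.5  0.1] tilt [-0.e+00  3.e-04 -1.e+00]
```

View pics/g6side.png

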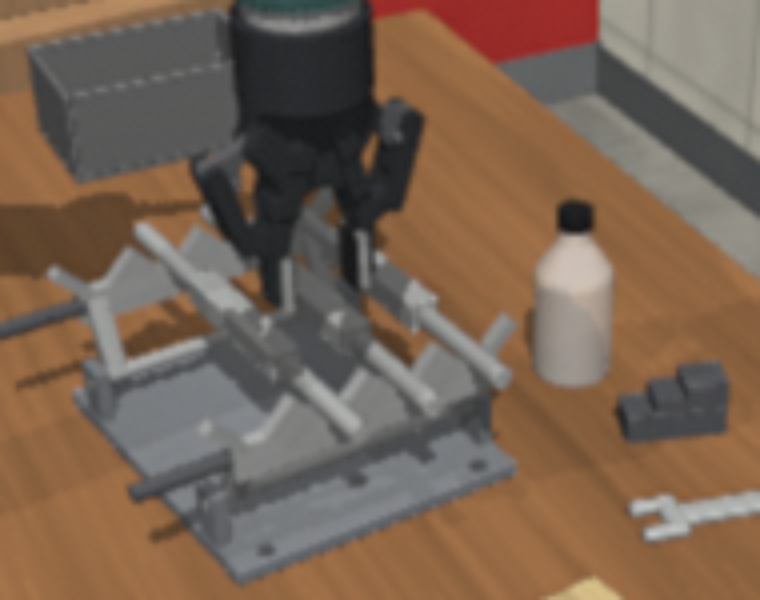

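View pics/h1_top.png

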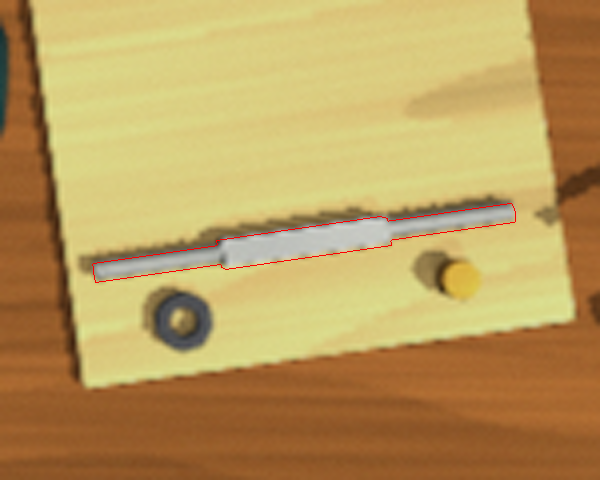

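Call:
arm_command(rows=[40,35.9,11.3,-16.2,0,0,0,40,35.9,11.3,-16.2,0,0,0,40,35.9,11.3,-16.2,0,0,0,40,35.9,11.3,-16.2,0,0,0,40,35.9,11.3,-16.2,0,0,0])

```text
time_s: 42.8
ee_pos: [0.4648, -0.1317, 0.1539]
ee_rot: [-0.529, 0.469, -0.469, 0.529]
force: [0.8, -0.2, -0.3]
width: 0.0399
```

Call:
arm_command(rows=[40,35.9,11.3,-16.2,0,0,0,40,35.9,11.3,-16.2,0,0,0,40,35.9,11.3,-16.2,0,-2.06,0,40,0,0,0,0,0,0,40,0,0,0,0,0,0])

```text
time_s: 43.3
ee_pos: [0.4296, -0.2437, 0.1199]
ee_rot: [-0.537, 0.461, -0.46, 0.537]
force: [-0.6, 0.0, 0.1]
width: 0.04
```

Call:
arm_command(rows=[40,0,0,0,0,0,0,40,0,0,0,0,0,0,40,0,0,0,0,0,0,40,0,0,0,0,0,0,40,0,0,0,0,0,0])

```text
time_s: 43.8
ee_pos: [0.43, -0.243, 0.1204]
ee_rot: [-0.537, 0.459, -0.46, 0.538]
force: [0.1, 0.4, -0.3]
width: 0.0401
```

```bash
python3 -c "
from sp import *
tgt([.4303,-.2423,.030],.157)
im=snap('side')
q=proj('side',[.4303,-.2423,.07])[0];x0,y0=(q-[50,50]).astype(int)
cv2.imwrite(f'pics/h2.png',cv2.resize(im[y0:y0+100,x0:x0+120,::-1],None,fx=6,fy=6,interpolation=cv2.INTER_CUBIC))
"
```

```text
t 43.8 pos [ 0.43   -0.243   0.1204] d_tool [-0.7 90.4  0.4] turn_y -0.03 w 40.1 F [ 0.1  0.4 -0.3] tilt [ 4.e-04 -2.e-04 -1.e+00]
```

View pics/h2.png

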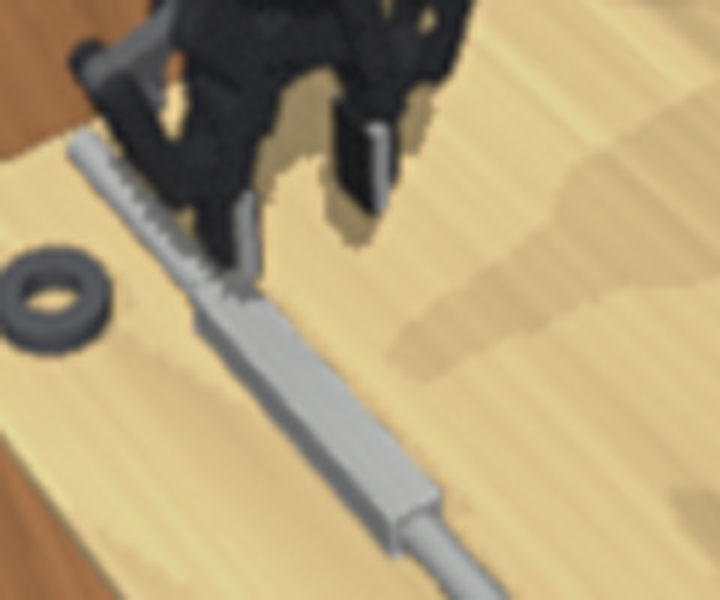

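Call:
arm_command(rows=[40,-0.7,30,0.4,0,0,0,40,0,30,0,0,0,0,40,0,20,0,0,0,0,40,0,10,0,0,0,0,40,0,0,0,0,0,0])

```text
time_s: 44.35
ee_pos: [0.4294, -0.2423, 0.0292]
ee_rot: [0.537, -0.461, 0.459, -0.537]
force: [0.0, 0.5, 0.5]
width: 0.0398
```

Call:
arm_command(rows=[0,0,0,0,0,0,0,0,0,0,0,0,0,0,0,0,0,0,0,0,0,0,0,0,0,0,0,0,0,0,0,0,0,0,0])

```text
time_s: 44.85
ee_pos: [0.431, -0.2433, 0.0315]
ee_rot: [-0.537, 0.459, -0.461, 0.537]
force: [-1.1, 1.1, 6.3]
width: 0.0175
```

Call:
arm_command(rows=[0,0,0,0,0,0,0,0,0,0,0,0,0,0,0,0,0,0,0,0,0,0,0,0,0,0,0,0,0,0,0,0,0,0,0])

```text
time_s: 45.35
ee_pos: [0.431, -0.2433, 0.0315]
ee_rot: [-0.537, 0.459, -0.461, 0.537]
force: [0.3, 0.9, 6.4]
width: 0.0179
```

```bash
python3 -c "
from sp import *
tgt([.4303,-.2423,.030],.157)
"
```

```text
t 45.35 pos [ 0.431  -0.2433  0.0315] d_tool [-1.1  1.5 -0.5] turn_y -0.09 w 17.9 F [0.3 0.9 6.4] tilt [ 0.0024 -0.0015 -1.    ]
```

Call:
arm_command(rows=[0,0,-20,0,0,0,0,0,0,-35,0,0,0,0,0,0,-40,0,0,0,0,0,0,-40,0,0,0,0,0,0,-25,0,0,0,0])

```text
time_s: 45.85
ee_pos: [0.4303, -0.243, 0.1927]
ee_rot: [-0.537, 0.459, -0.461, 0.537]
force: [0.0, -0.7, -5.1]
width: 0.018
```

Call:
arm_command(rows=[0,0,0,0,0,0,0,0,0,0,0,0,0,0,0,0,0,0,0,0,0,0,0,0,0,0,0,0,0,0,0,0,0,0,0])

```text
time_s: 46.35
ee_pos: [0.4294, -0.2422, 0.1887]
ee_rot: [0.537, -0.461, 0.459, -0.537]
force: [-0.5, -0.1, -4.5]
width: 0.0176
```

```bash
python3 -c "
from sp import *
tgt(S(-.078,-.002,.19),STAND[2])
im=snap('side')
q=proj('side',[.4303,-.2423,.15])[0];x0,y0=(q-[75,75]).astype(int)
cv2.imwrite(f'pics/h4.png',cv2.resize(im[y0:y0+150,x0:x0+190,::-1],None,fx=4,fy=4))
"
```

```text
t 46.35 pos [ 0.4294 -0.2422  0.1887] d_tool [-421.8   -0.6  107.5] turn_y 2.06 w 17.6 F [-0.5 -0.1 -4.5] tilt [-0.0025  0.002  -1.    ]
```

View pics/h4.png

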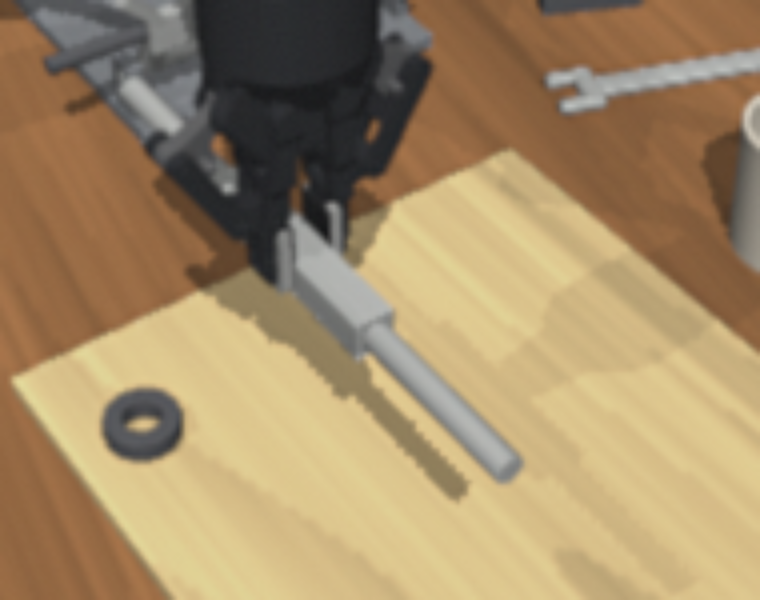

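Call:
arm_command(rows=[0,-25,0,6.8,0,0,0,0,-42,0,10.7,0,0,0,0,-42,0,10.7,0,0,0,0,-42,0,10.7,0,0,0,0,-42,0,10.7,0,0,0])

```text
time_s: 46.9
ee_pos: [0.449, -0.0428, 0.1899]
ee_rot: [-0.537, 0.46, -0.46, 0.537]
force: [0.8, -0.3, -5.4]
width: 0.0177
```

Call:
arm_command(rows=[0,-42,0,10.7,0,0,0,0,-42,0,10.7,0,0,0,0,-42,0,10.7,0,0,0,0,-42,0,10.7,0,0,0,0,-42,0,10.7,0,0,0])

```text
time_s: 47.4
ee_pos: [0.4693, 0.1732, 0.1899]
ee_rot: [0.537, -0.46, 0.46, -0.537]
force: [0.8, -0.3, -5.4]
width: 0.0178
```

Call:
arm_command(rows=[0,-18.8,0,4.4,0,2.06,0,0,0,0,0,0,0,0,0,0,0,0,0,0,0,0,0,0,0,0,0,0,0,0,0,0,0,0,0])

```text
time_s: 47.9
ee_pos: [0.4708, 0.1895, 0.1901]
ee_rot: [0.529, -0.47, 0.47, -0.528]
force: [-0.3, -0.3, -4.8]
width: 0.0178
```

```bash
python3 -c "
from sp import *
tgt(S(-.078,-.002,.1175),STAND[2])
"
```

```text
t 47.9 pos [0.4708 0.1895 0.1901] d_tool [-1.7 72.6 -0.3] turn_y -0.07 w 17.8 F [-0.3 -0.3 -4.8] tilt [-4.e-04 -4.e-04 -1.e+00]
```

Call:
arm_command(rows=[0,-1.7,10,-0.3,0,0,0,0,0,25,0,0,0,0,0,0,25,0,0,0,0,0,0,12,0,0,0,0,0,0,0,0,0,0,0])

```text
time_s: 48.4
ee_pos: [0.4689, 0.1915, 0.1163]
ee_rot: [0.53, -0.47, 0.468, -0.527]
force: [-0.7, -0.6, -5.4]
width: 0.0178
```

```bash
python3 -c "
from sp import *
tgt(S(-.078,-.002,.1115),STAND[2])
for c in('side',):
  im=snap(c)
  q=proj(c,S(0.02,0,.1))[0];x0,y0=(q-[75,75]).astype(int)
  cv2.imwrite(f'pics/h5{c}.png',cv2.resize(im[y0:y0+150,x0:x0+190,::-1],None,fx=4,fy=4))
"
```

```text
t 48.4 pos [0.4689 0.1915 0.1163] d_tool [0.5 4.8 1.4] turn_y -0.04 w 17.8 F [-0.7 -0.6 -5.4] tilt [-0.0047 -0.0011 -1.    ]
```

View pics/h5side.png

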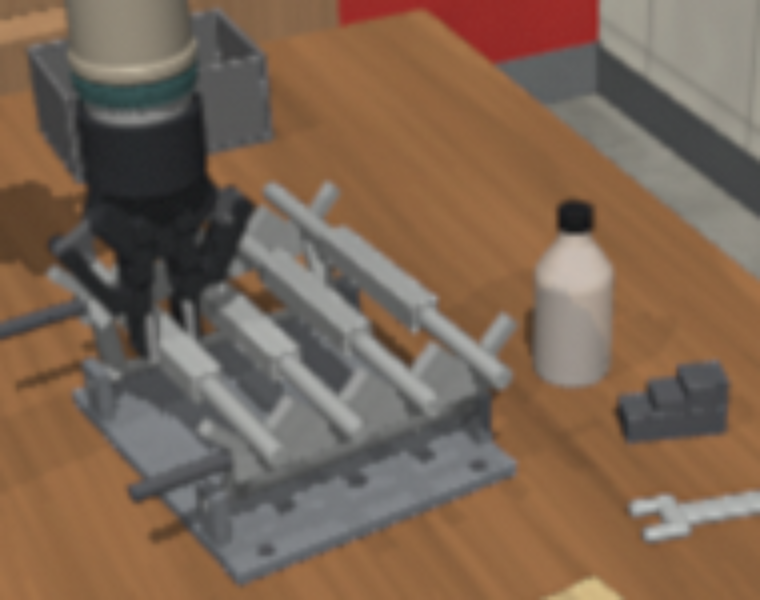

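Call:
arm_command(rows=[0,0.5,2.5,0.5,0,0,0,0,0,2.5,0,0,0,0,0,0,1.5,0,0,0,0,0,0,0.8,0,0,0,0,0,0,0,0,0,0,0])

```text
time_s: 48.95
ee_pos: [0.4712, 0.1919, 0.1115]
ee_rot: [-0.529, 0.469, -0.469, 0.529]
force: [-0.3, 0.4, -2.0]
width: 0.0178
```

Call:
arm_command(rows=[0,0,0,0,0,0,0,0,0,0,0,0,0,0,0,0,0,0,0,0,0,0,0,0,0,0,0,0,0,0,0,0,0,0,0])

```text
time_s: 49.45
ee_pos: [0.4712, 0.1919, 0.1114]
ee_rot: [-0.529, 0.469, -0.469, 0.529]
force: [-0.9, -0.5, 3.3]
width: 0.0178
```

```bash
python3 -c "
from sp import *
tgt(S(-.078,-.002,.1115),STAND[2])
"
```

```text
t 49.45 pos [0.4712 0.1919 0.1114] d_tool [ 0.7 -0.1 -1. ] turn_y 0.01 w 17.8 F [-0.9 -0.5  3.3] tilt [ 8.e-04  3.e-04 -1.e+00]
```

Seated. Release, go straight up, then clear of the stand.

Call:
arm_command(rows=[36,0,0,0,0,0,0,36,0,0,0,0,0,0,36,0,0,0,0,0,0,36,0,0,0,0,0,0,36,0,-15,0,0,0,0])

```text
time_s: 49.95
ee_pos: [0.4696, 0.1915, 0.1245]
ee_rot: [0.53, -0.47, 0.468, -0.528]
force: [-0.1, -0.0, 0.4]
width: 0.0361
```

Call:
arm_command(rows=[36,0,-30,0,0,0,0,36,0,-40,0,0,0,0,36,0,-40,0,0,0,0,36,40,0,-20,0,0,0,36,45,0,-20,0,0,0])

```text
time_s: 50.45
ee_pos: [0.4423, 0.1027, 0.2375]
ee_rot: [-0.529, 0.467, -0.469, 0.531]
force: [0.0, -0.8, 0.3]
width: 0.0359
```

Call:
arm_command(rows=[36,45,0,-10,0,0,0,36,45,0,0,0,0,0,36,45,0,0,0,0,0,36,30,0,0,0,0,0,36,0,0,0,0,0,0])

```text
time_s: 50.95
ee_pos: [0.4519, -0.0659, 0.236]
ee_rot: [0.528, -0.47, 0.471, -0.528]
force: [-0.5, 0.1, 0.3]
width: 0.0362
```

```bash
python3 -c "
from sp import *
s=get_state(); print(s['time_s'],s['ee_pos'],s['force'])
for x in (.078,.026,-.026,-.078):
  w=S(x,0,.102); p=fit(w[:2],STAND[2],zc=.102,show=f'z{int(x*1000)}')
  d=np.array(p[:2])-np.array(STAND[:2]); c,n=np.cos(STAND[2]),np.sin(STAND[2])
  print('  stand xy mm',(1000*np.array([c*d[0]+n*d[1],-n*d[0]+c*d[1]])).round(1),'dyaw',round(p[2]-STAND[2],3))
for c in('side','top'):
  im=snap(c)
  q=proj(c,S(0,0,.1))[0];x0,y0=(q-[75,60]).astype(int)
  cv2.imwrite(f'pics/y_{c}.png',cv2.resize(im[y0:y0+120,x0:x0+150,::-1],None,fx=5,fy=5,interpolation=cv2.INTER_CUBIC))
snap('top','top_end')
"
```

```text
50.95 [ 0.45187415 -0.0658703   0.23598741] [-0.54187031  0.10033312  0.33751339]
top mask dist 0.3 score 0.66
side mask dist 16.2 score 0.9
fit [0.6251 0.2106 0.1097] 6853.0
  stand xy mm [78.1 -1.1] dyaw -0.01
top mask dist 0.2 score 0.85
side mask dist 16.8 score 0.52
fit [0.5736 0.2059 0.1185] 16721.0
  stand xy mm [26.4  0.3] dyaw -0.001
top mask dist 0.1 score 0.92
side mask dist 10.6 score 0.84
fit [0.5221 0.1998 0.1202] 5595.0
  stand xy mm [-25.6   0.4] dyaw 0.001
top mask dist 1.6 score 0.81
side mask dist 3.9 score 0.97
fit [0.4705 0.1937 0.1201] 4638.0
  stand xy mm [-77.5   0.6] dyaw 0.001
```

View pics/y_side.png

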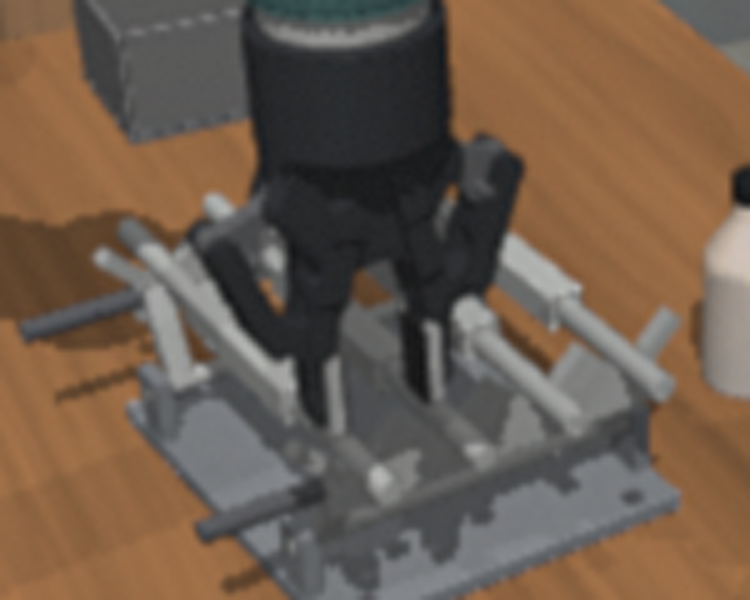

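View pics/y_top.png

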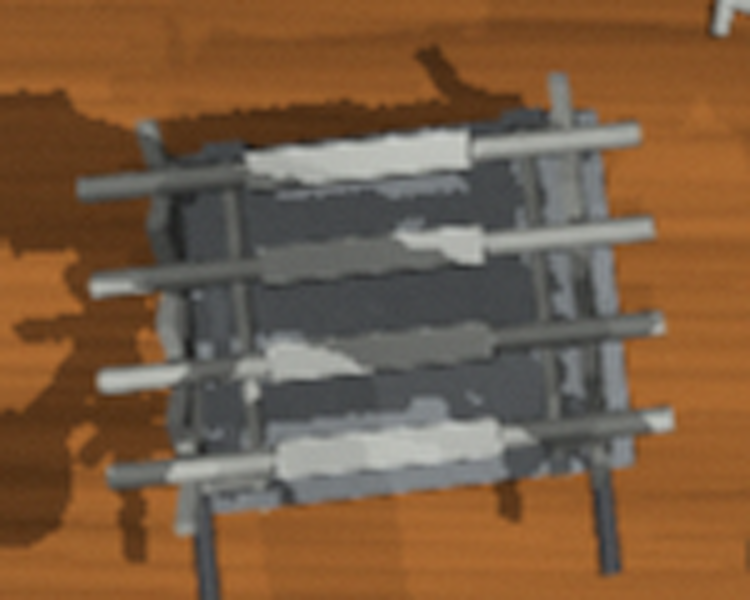

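View pics/top_end.png

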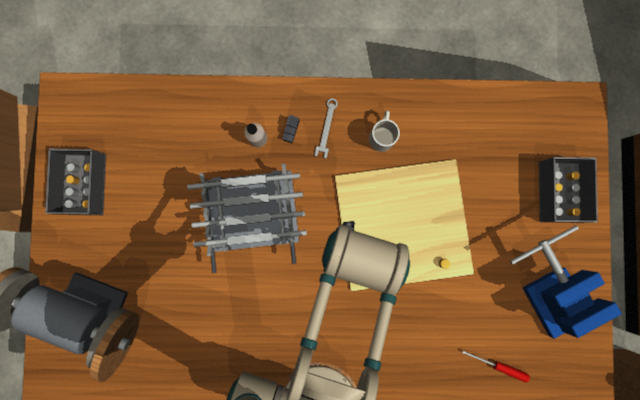

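```bash
python3 -c "
from h import *
s=get_state(); print(s['time_s'],np.abs(s['dq']).max(),s['force'])
print(job.sign_off())
"
```

```text
51.9 0.0013933475924206608 [-0.50390723  0.27021911 -0.42764736]
the job is handed in; nothing more can be done
None
```

I swung both comb rests past upright and let them drop onto their stops. I then laid all four spindles in the notches at x = +78, +26, −26 and −78 mm, and handed the job in at about 52 s of the 210 s allowed.

**Position checks:** the last camera fits put the spindle centres within about 1 mm of midway between the rests. Their yaw was within 0.01 rad of the stand's y axis.

**Fit quality:** the gripper was partly in front of the side view during these last fits. The fit for the spindle at +26 mm was the poorest, but its position agreed with the notch and with the top picture.

**Seating height:** I judged the height from the tool height and the change in load as each spindle touched down. I did not measure it separately afterwards.

**The disturbance:** one spindle was knocked about 4 cm sideways on the board, close to its neighbour, while I was placing the first. I re-measured it and picked it up without trouble. I saw no slackening of the grip.

**Bystanders:** the last pictures showed the bottle, mug, wrench, chuck jaw and bushing where they started. The bearing was hidden behind the arm in the final top view, but it looked undisturbed in the side view just after the last spindle was lifted, and the arm did not go near it after that. At hand-in the arm was still and well clear of everything.

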